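# Draw the coil test sled out of the high-voltage cell with the hook stick

### The arm

A 7-joint arm with a two-finger parallel gripper is mounted at the origin on the work surface. World frame = base frame: x ahead of the robot, y to its left, z up, the work surface at z = 0. Lengths are in m, angles in rad, forces in N, time in s.
With the tool pointing down it reaches from about 0.4 to 0.85 m from the base axis. Payload 10.4 kg.
Tool frame: the origin (TCP) lies at the very end of the fingers, on their centre line; the grasp point (between the pads) lies 19 mm behind it (manip.grip_point_offset is the z of the grasp point in the tool frame, in m); z points along the fingers, y is the direction in which the jaws open and shut (so a half turn about z gives the same grasp; the last joint's range is limited). The gripper opens to 85 mm and grips with 20 to 120 N. Pads are 22 mm wide; open, the fingers measure 114 mm over their backs; the gripper's body (76 mm by 85 mm) begins 54 mm behind the grasp point. The pads swing forward as they close: fully open they stand 13 mm farther back than shut.
Start: joints at [1.291, 0.332, -0.065, 1.46, 0.022, 1.35, -0.088], TCP at [0.159, -0.605, 0.231] pointing down, gripper open.
Joint ranges: [-2.6, 2.6], [-0.5, 2.12], [-1.47, 1.34], [0.16, 2.42], [-1.27, 4.41], [0.06, 2.06], [-2.6, 2.6]. Speed limits (rad/s): [2.22, 2.22, 2.79, 2.79, 3.14, 3.14, 3.14].

### API

Orientations are given as a unit quaternion [x, y, z, w].
In Python, from workcell import manip, camera, get_calibration, hand_in gives the robot as it stands.
- The arm moves only by the shell command python3 -m pendant 'ROWS' [FORCE]. ROWS is JSON, a list of rows, each a list of 5 numbers: the shift along the tool's x, y, z in units of 40 mm (1.0 is 40 mm), then the turn about the tool's z in units of 6 degrees (1.0 is 6 degrees), then the closure, from 0 (fully open) to 1 (shut). A call has 1 to 5 rows; each row is the pose to reach, as a shift and turn from the pose commanded when the call began, along the tool's axes at that moment; what a row does not reach only later rows make up. A row lasts 1/8 s, in which the tool goes at most 62.5 mm and 10.7 degrees, less where a joint would pass 70% of its speed; a pose out of reach is approached as far as the arm can. A call with a gripper value outside its range is refused whole. The fingers move at their own pace and stop on an object; FORCE is the grip in N (left out, the last holds). Time passes only in rows, so rows that repeat a pose let the fingers close. It gives the time, the measured TCP pose, the force and the opening at its end, in the units of the state.
- manip.get_obs(): the state, without advancing time (a new reading comes with each control period).
- camera(name): name is "scene" or "top"; returns (picture, depth): 384x512x3 uint8, red, green, blue; 384x512 float32, m along the optical axis (not along the pixel's ray), 0 where there is no reading.
- get_calibration(name): a dict with "vfov" (degrees; the focal length in pixels is half the picture's height over the tangent of half this angle, whatever the lens; pixels are square), "cx", "cy" (the principal point, pixels), "position" and "rotation" of the camera in the world. Camera axes: x right, y down, z forward; pixel columns grow to the right and rows downward; lengths in m; the calibration is good to about 2 mm. A picture is of the moment at which its call begins. get_calibration takes no time and is no camera call.
- hand_in(): hands the job in, once; it reports no verdict.
The state is a dict: "clock": time; "joint_pos": joint angles; "joint_velocities": joint speeds; "tau": joint torques, N m; "position": TCP position; "ee_rot": TCP orientation; "ft_force": force on the tool from outside, world axes, zero at the start; "torque": the same for the moment, N m; "grip_width": opening from 0.0 (shut) to 1.0 (fully open).
Only numpy, scipy, OpenCV 4.12 (cv2) and the standard library are available. Lean on these libraries where they do the work, as an engineer would, in place of code of your own. Each camera call takes 0.05 s, during which the arm holds its last target.

### The job

Take the orange insulated hook stick from its cradle, hook it down into the red pull loop of the coil's test sled in the high-voltage test cell, and draw the sled smoothly out of its contact clips until you feel it come up firm against the two rubber buffers of the stop; about 10 N more pull than the sliding takes is plenty there, and never pull with more than 25 N. Do not jerk, lift or tip the sled, keep gripper and arm off the sled, the cell and the stop, and leave the other things on the bench where they are. Then unhook, leaving the sled at the stop, and lay the stick back in its cradle, hook pointing down the way it lay.

Things in the scene. Friction and masses are not known exactly. Their poses are not given: they have to be found in the camera images.
- cell: Fixed high-voltage test cell. Origin: middle of its mouth, table level; +x points into the cell, y across, z up; the sled is drawn out along -x. Base plate 330 (x, centred) x 150 x 10 mm, landing at -x. Guide rails along it, 104 mm apart inside, 24 mm high. Clear cheeks 76 mm high, 134 mm apart, x 0 to 165; terminal box 100 mm high behind; x 0 to 50 is open above (pull loop here at the start).
- clips (a point): Between two sprung brass clips at the back of the cell, 40 mm above the table. They grip the sled's two contact blades: the first 15 mm or so of travel drags 3 to 8 N more than the rest, which takes 1.5 to 5 N. Above the cell from 50 mm inside the mouth a clear guard cover lies 78 to 82 mm above the table, so the sled itself cannot be reached from above.
- stop: Adjustable stop clamped across the landing rails, 105 to 125 mm in front of the mouth; axes as the cell's. Two rigid 16 mm wide posts, 40 mm either side of the middle (64 mm free between), tops 54 mm above the table; low bar between them. Origin: table level, midway between the posts, in the plane of their +x faces, which look to the sled. Here its rubber buffers are not yet counted.
- buffer_zone (a point): Point 15 mm in front (+x) of the middle of the posts' faces, 42 mm above the table. On each post a thumbscrew carries a rigid, black 14 mm rubber buffer at this height; the pair is screwed out alike, its faces 6 to 24 mm in front of the posts' faces, different each time and not measured: the sled stops where it meets them, so feel for it.
- sled: Brown test sled, 0.45 to 0.7 kg, sliding on the base plate between the rails (2 mm play each side). Board 100 x 100 x 12 mm, origin at the centre of its underside (10 mm above the table), axes as the cell's. Across its -x edge a front plate, 52 mm high in all; on it a wound coil 53 mm high; two brass blades at the back.
- sled_front (a point): Middle of the outer (-x) face of the sled's front plate, 50 mm from the sled's middle, 42 mm above the table. This face meets the two buffers, 6 to 24 mm before it would meet the stop's posts.
- loop (a point): Centre of the opening of the red-coated steel pull loop on the sled's front plate, 48 mm above the table; axes as the sled's. 6 mm round bar, level, open above and below. Inside 25 mm long (x: front plate at +12.5, inner edge of the cross bar at -12.5 mm) and 20 mm wide (y), corners at the cross bar cut off.
- cradle: Grey cradle fixed on the bench, base 215 x 70 x 8 mm, origin at table level, x along the stick as it lies. Two open-topped U supports, 12 mm thick: at x -52 for the handle (slot 30 mm wide, floor 42 mm above the table) and at x +100 for the shank (slot 18 mm wide, floor 51 mm); cheeks 13 mm above the floors.
- cradle_seat (a point): Where the middle of the handle lies when the stick rests in the cradle, 55 mm above the table; x along the stick from handle to hook, z up.
- hook_grip (a point): Middle of the hook stick's orange handle, where to grip it (stick 0.2 kg; 55 mm above the table at the start). Handle 120 (x) x 22 (y) x 26 (z) mm; x runs from handle to hook, z up. Guard disc of 18 mm radius at x 60 to 65, then an 8 mm round shank along +x to x 185, where the 7 mm round hook goes straight down from z -6 to -26 mm and slants back to its point at x 179, z -36.
- hook_tip (a point): Centre of the hook's rounded point (3.5 mm radius): x 179, y 0, z -36 mm from hook_grip, same axes. When pulling, the loop's cross bar bears on the handle side of the hook's straight part; with the shank level and its axis 68 mm above the table the bar sits mid-way on it.
- spool_a: Larger wire spool, 64 mm across, 60 mm high, bystander. Origin: centre of its underside.
- spool_b: Smaller wire spool, 52 mm across, 46 mm high; bystander. Origin: centre of its underside.
- tape: Roll of pale yellow tape lying flat, 90 mm across, 19 mm high; bystander. Origin: centre of its underside.
- bowl: Stainless bowl, 150 mm across, 60 mm high; bystander. Origin: centre of its underside.
- bobbin: Wound bobbin, 40 x 46 x 40 mm, standing about 0.12 m to the side (+y of the cell) of the landing; bystander. Origin: centre of its underside.
- driver: Red screwdriver, 180 mm, lying nearer the robot than the cradle; bystander. Origin: its middle, on its axis.
- meter: Grey hand-held multimeter, 150 x 78 x 46 mm, lying flat beyond the cradle; bystander. Origin: centre of its underside.
Mind the look-alikes: they are no part of the job. Of the things that look like the part that bears hook_grip, the larger one is meant. Leave any turquoise look-alike of the cradle alone.

How it is judged:
By the outcome, as a careful person would: the job done as asked, in the order asked, and still so for the second after the job is handed in, with the robot touching nothing.
It also fails if it takes over 64 s, if anything falls off the work surface, if the arm or the gripper's body presses on something with over 40 N, if the wrist force passes 120 N, or if a joint passes its speed limit or range.

## Working session

There is one attempt and no reset: what is moved stays moved. The work goes in short steps, Python scripts to look and compute and a shell command to move; the robot and the scene stay as the last step left them, time stands still between calls to the robot, and variables do not carry over. Pictures are saved under pics/ and viewed, and the job is handed in when it is done.

```bash
mkdir -p pics; ls
cat > h.py <<'E'
import numpy as np,cv2
from workcell import manip,camera,get_calibration,hand_in
def cal(n):
    c=get_calibration(n);f=192/np.tan(np.radians(c['vfov'])/2)
    return f,c['cx'],c['cy'],np.array(c['position']),np.array(c['rotation'])
def pts(n,d):
    f,cx,cy,p,R=cal(n)
    v,u=np.mgrid[0:384,0:512]
    P=np.stack([(u-cx)/f*d,(v-cy)/f*d,d],-1)
    return P@R.T+p
def ray(n,u,v,z):
    f,cx,cy,p,R=cal(n)
    r=R@np.array([(u-cx)/f,(v-cy)/f,1]);return p+r*(z-p[2])/r[2]
def proj(n,P):
    f,cx,cy,p,R=cal(n);q=R.T@(np.array(P)-p);return cx+f*q[0]/q[2],cy+f*q[1]/q[2]
def snap(n,tag,crop=None,s=1.5):
    im,d=camera(n);np.savez(f'pics/{tag}.npz',im=im,d=d)
    a=im[:,:,::-1]
    if crop:a=a[crop[1]:crop[3],crop[0]:crop[2]]
    cv2.imwrite(f'pics/{tag}.png',cv2.resize(a,None,fx=s,fy=s,interpolation=cv2.INTER_CUBIC))
    return im,d
E
python3 - <<'E'
from h import *
for n in('scene','top'):
    snap(n,n+'0');c=get_calibration(n);print(n,c)
print(manip.get_obs(),manip.grip_point_offset)
E
```

```text
pics
scene {'vfov': 50.3694439210637, 'cx': 263.10160709099375, 'cy': 184.741870617694, 'position': array([ 1.54864626, -0.42939023,  0.88893912]), 'rotation': array([ 0.73064643,  0.51253403, -0.25158969, -0.37438922])}
top {'vfov': 54.45463239226908, 'cx': 254.22780846751445, 'cy': 191.55090020003362, 'position': array([ 0.26520216, -0.0235544 ,  1.14378535]), 'rotation': array([ 0.70537493, -0.70286894,  0.0644033 , -0.0653733 ])}
{'clock': 0.1, 'joint_pos': array([ 1.29141034,  0.33282743, -0.06471568,  1.46088411,  0.02157489,
        1.3499053 , -0.08850744]), 'joint_velocities': array([-0.00056726, -0.00088617, -0.00010733, -0.00274734,  0.00151735,
        0.0006608 , -0.00129736]), 'tau': array([ 2.28497578e-03, -6.26747274e+01,  4.96948161e-02, -3.92430031e+01,
        1.63179991e-02,  6.91929337e-03,  9.14873885e-05]), 'position': array([ 0.15865718, -0.60416321,  0.23057103]), 'ee_rot': array([ 9.91767331e-01,  1.28051232e-01, -1.00726376e-04, -6.57321945e-04]), 'ft_force': array([-0.00182991,  0.30564238,  0.02726012]), 'torque': array([ 0.00651576, -0.02632296,  0.03623307]), 'grip_width': 0.9990929097205677} -0.0187
```

```bash
sed -i "s/np.array(c\['rotation'\])$/Rotation.from_quat(c['rotation']).as_matrix()/; 1a from scipy.spatial.transform import Rotation" h.py; python3 -c "
from h import *
print(cal('top'))
for n in('scene','top'):
  d=np.load(f'pics/{n}0.npz')['d'];P=pts(n,d);print(n,(d==0).mean(),P[::76,::100,:].round(3).tolist())"
```

```text
(np.float64(373.1538939526505), 254.22780846751445, 191.55090020003362, array([ 0.26520216, -0.0235544 ,  1.14378535]), array([[ 0.00365493, -0.98315176,  0.18275467],
       [-0.99999278, -0.00340316,  0.00169122],
       [-0.00104078, -0.18275953, -0.98315709]]))
scene 0.012186686197916666 [[[-0.728, -0.85, 0.446], [0.143, -0.426, 0.6], [0.063, -0.103, 0.564], [-0.81, 0.689, 0.338], [-1.462, 1.913, 0.132], [0.103, 1.228, 0.494]], [[-0.722, -0.96, 0.104], [-0.645, -0.5, 0.076], [-0.569, 0.006, 0.043], [-0.66, 0.652, -0.07], [-1.255, 1.914, -0.446], [0.24, 1.228, 0.197]], [[-0.506, -1.032, -0.196], [-0.006, -0.545, -0.0], [0.127, -0.162, 0.001], [0.26, 0.227, 0.001], [0.441, 0.579, 0.037], [0.386, 1.231, -0.127]], [[0.368, -0.862, 0.001], [0.47, -0.567, 0.0], [0.576, -0.268, 0.001], [0.679, 0.036, -0.002], [0.788, 0.341, -0.001], [0.982, 0.51, 0.115]], [[0.688, -0.823, 0.0], [0.773, -0.581, -0.002], [0.941, -0.346, 0.103], [0.952, -0.089, 0.002], [1.099, 0.093, 0.103], [1.123, 0.428, -0.015]], [[0.913, -0.795, 0.002], [0.993, -0.589, 0.01], [1.068, -0.383, 0.012], [1.124, -0.165, -0.
[... 237 characters left out ...]
25, -0.004], [0.867, 0.492, -0.004], [0.867, 0.159, -0.001], [0.868, -0.172, -0.001], [0.861, -0.497, 0.013], [0.87, -0.834, -0.003]], [[0.566, 0.698, 0.126], [0.573, 0.424, 0.105], [0.602, 0.15, 0.01], [0.608, -0.167, -0.006], [0.608, -0.485, -0.002], [0.608, -0.802, 0.0]], [[0.351, 0.67, 0.128], [0.361, 0.442, 0.021], [0.364, 0.144, -0.0], [0.365, -0.162, 0.001], [0.366, -0.471, -0.006], [0.367, -0.774, -0.0]], [[0.137, 0.728, 0.001], [0.139, 0.432, 0.001], [0.14, 0.137, 0.001], [0.141, -0.158, -0.001], [0.142, -0.454, -0.002], [0.143, -0.748, 0.0]], [[-0.07, 0.7, 0.003], [-0.07, 0.416, 0.0], [-0.069, 0.131, 0.001], [-0.067, -0.154, 0.003], [-0.067, -0.439, 0.001], [0.114, -0.343, 0.622]]]
```

View pics/scene0.png

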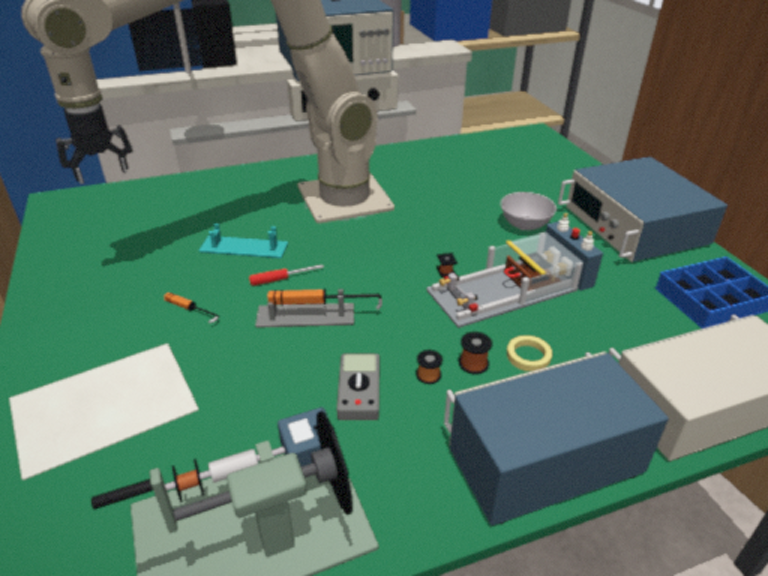

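View pics/top0.png

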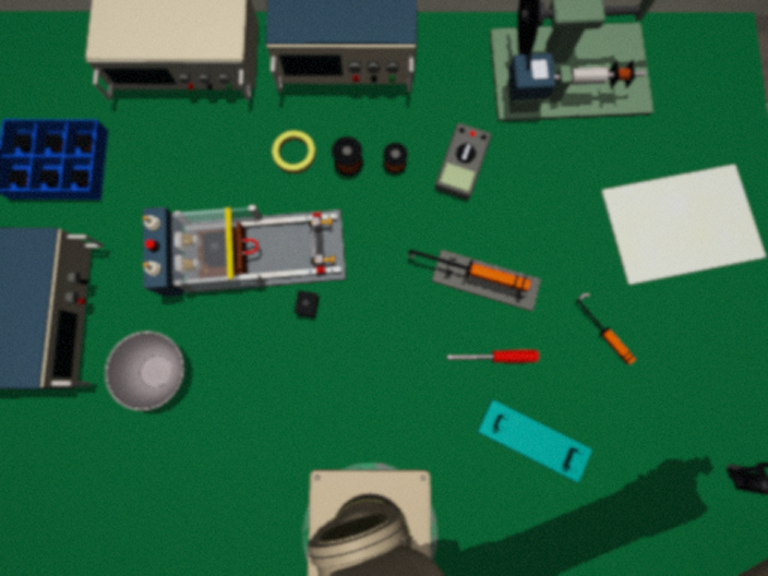

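Run:
```python
from h import *
def crop(n,c,s,t):
    a=np.load(f'pics/{n}0.npz')['im'][c[1]:c[3],c[0]:c[2],::-1]
    return cv2.resize(a,None,fx=s,fy=s,interpolation=cv2.INTER_CUBIC)
a=crop('top',(90,130,240,215),5,'');b=crop('top',(265,155,370,215),7,'')
cv2.imwrite('pics/tc.png',a);cv2.imwrite('pics/ts.png',b)
cv2.imwrite('pics/sc.png',crop('scene',(280,135,410,220),6,''))
cv2.imwrite('pics/ss.png',crop('scene',(160,180,270,225),7,''))
```

```text
(no output)
```

View pics/tc.png

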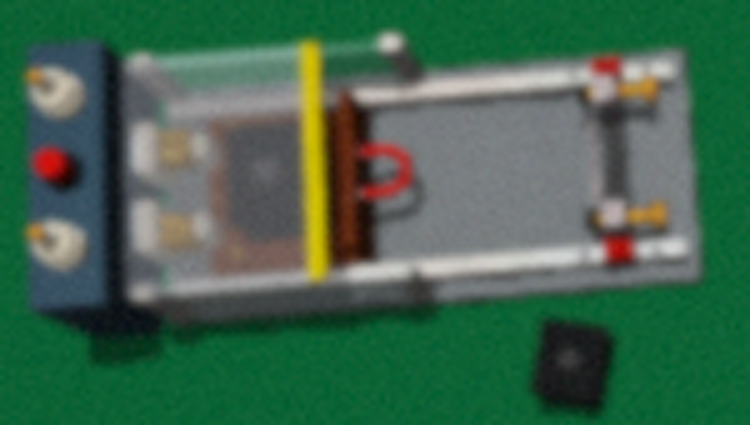

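View pics/ts.png

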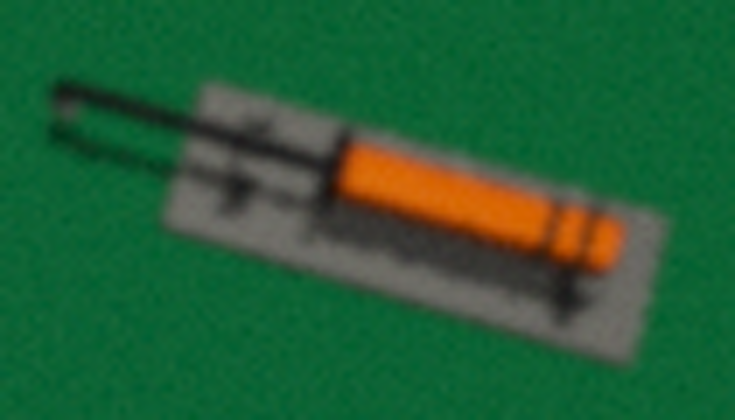

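View pics/sc.png

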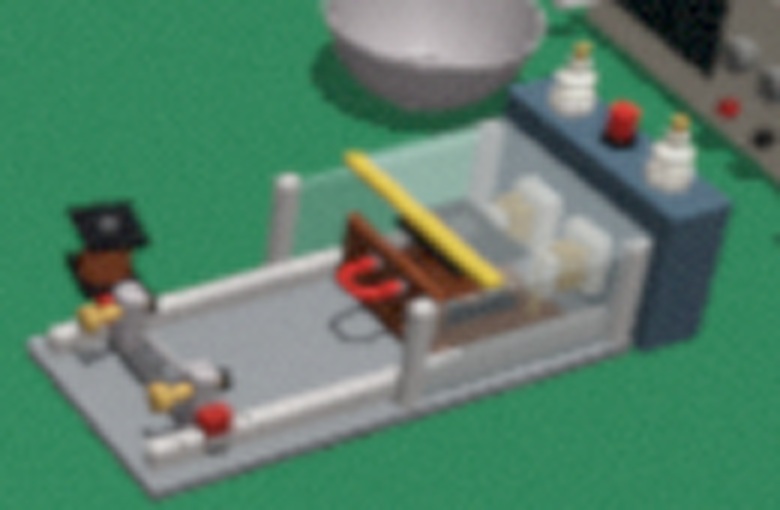

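View pics/ss.png

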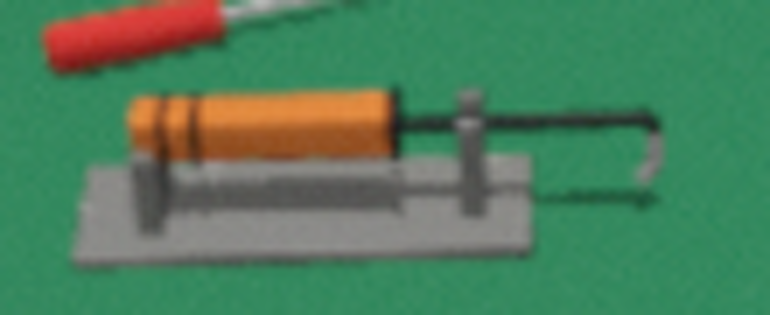

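Run:
```python
from h import *
for n,box in(('top',(265,155,370,215)),('scene',(160,180,270,225))):
    q=np.load(f'pics/{n}0.npz');im,d=q['im'],q['d'];P=pts(n,d)
    hsv=cv2.cvtColor(im,cv2.COLOR_RGB2HSV)
    m=(hsv[...,0]>5)&(hsv[...,0]<20)&(hsv[...,1]>150)&(hsv[...,2]>110)
    k=np.zeros_like(m);k[box[1]:box[3],box[0]:box[2]]=1;m&=k.astype(bool)
    p=P[m];print(n,m.sum(),np.percentile(p[:,2],[5,25,50,75,95]).round(4))
    if n=='top':
        (c,s,a)=cv2.minAreaRect(np.argwhere(m)[:,::-1].astype(np.float32));print(c,s,a)
        bx=cv2.boxPoints((c,s,a));print([ray(n,u,v,.066).round(4).tolist() for u,v in bx],ray(n,*c,.066))
    t=p[p[:,2]>.06];c=t[:,:2].mean(0);w,v=np.linalg.eigh(np.cov((t[:,:2]-c).T));e=v[:,1]*np.sign(v[1,1]);print('c',c,'dir',e,np.degrees(np.arctan2(e[1],e[0])),(t[:,:2]-c)@e@[0] if 0 else (((t[:,:2]-c)@e).min(),((t[:,:2]-c)@e).max()),((t[:,:2]-c)@v[:,0]).min(),((t[:,:2]-c)@v[:,0]).max())
    # red loop
    box=(150,165,185,185) if n=='top' else (330,170,360,190)
    m=((hsv[...,0]<6)|(hsv[...,0]>172))&(hsv[...,1]>165)&(hsv[...,2]>110)
    k=np.zeros_like(m);k[box[1]:box[3],box[0]:box[2]]=1;m&=k.astype(bool)
    p=P[m];print('loop',m.sum(),p[:,2].round(3).tolist())
    uv=np.argwhere(m)[:,::-1];L=np.array([ray(n,u,v,.048) for u,v in uv]);print(L.min(0),L.max(0),L.mean(0))
```

```text
top 304 [0.0625 0.0654 0.067  0.0683 0.0705]
(333.3009338378906, 184.1767578125) (41.08341598510742, 7.618490695953369) 16.389541625976562
[[0.4947, -0.1936, 0.066], [0.5169, -0.2005, 0.066], [0.4822, -0.3157, 0.066], [0.4603, -0.3084, 0.066]] [ 0.48846468 -0.25472291  0.066     ]
c [ 0.48802359 -0.25352346] dir [0.14364728 0.98962895] 81.74104588278259 (np.float64(-0.06028991133049076), np.float64(0.19557634749518693)) -0.019661236293374375 0.2535449718518437
loop 17 [0.049, 0.048, 0.049, 0.054, 0.048, 0.031, 0.018, 0.048, 0.051, 0.053, 0.048, 0.049, 0.049, 0.047, 0.052, 0.046, 0.051]
[0.5372449  0.23047148 0.048     ] [0.54978308 0.25453576 0.048     ] [0.54313937 0.24365895 0.048     ]
scene 295 [0.0486 0.0562 0.064  0.0679 0.0707]
c [ 0.49415907 -0.25374808] dir [0.28692204 0.95795394] 73.32622739143522 (np.float64(-0.05806294559100171), np.float64(0.05872674632134589)) -0.01227264685569129 0.014773208229884477
loop 33 [0.035, 0.051, 0.05, 0.027, 0.053, 0.05, 0.05, 0.048, 0.051, 0.052, 0.028, 0.032, 0.053, 0.052, 0.05, 0.053, 0.051, 0.024, 0.034, 0.05, 0.051, 0.054, 0.053, 0.05, 0.05, 0.05, 0.048, 0.051, 0.018, 0.049, 0.05, 0.027, 0.03]
[0.53391054 0.23236393 0.048     ] [0.57183373 0.25914825 0.048     ] [0.55384064 0.24563294 0.048     ]
```

```bash
cat >> h.py <<'E'
def to(x,y,z,yaw):
    "units from present measured pose to TCP x,y,z, tool-x yaw deg"
    o=manip.get_obs();R=Rotation.from_quat(o['ee_rot']).as_matrix()
    d=R.T@(np.array([x,y,z])-o['position'])/.04
    cy=np.degrees(np.arctan2(R[1,0],R[0,0]));t=-((yaw-cy+180)%360-180)/6
    print('t',round(o['clock'],2),'pos',o['position'].round(4),'yaw',cy.round(2),'tilt',R[:,2].round(4),'F',o['ft_force'].round(2),'w',round(o['grip_width'],3));print('units',d.round(3),'turn',round(t,3))
E
python3 -c "
from h import *
to(.491,-.2545,.16,73.5)"
python3 -m pendant '[[2,-1.2,0,-1.7,0],[3.5,-2.2,0,-3.4,0],[5,-3.1,0,-5.1,0],[6.5,-4,0,-6.8,0],[8,-5,0,-8.5,0]]' 40
python3 -c "
from h import *
to(.491,-.2545,.16,73.5)"
```

```text
t 0.1 pos [ 0.1587 -0.6042  0.2306] yaw 14.71 tilt [-4.0e-04  1.3e-03 -1.0e+00] F [-0.    0.31  0.03] w 0.999
units [10.256 -6.342  1.772] turn -9.798
clock: 0.72
position: [0.3745, -0.3758, 0.2312]
ee_rot: [0.838, 0.545, -0.0, 0.0]
ft_force: [0.1, -0.3, 0.2]
grip_width: 0.999
t 0.72 pos [ 0.3745 -0.3758  0.2312] yaw 66.04 tilt [-2.e-04 -1.e-04 -1.e+00] F [ 0.08 -0.27  0.24] w 0.999
units [3.955 1.43  1.779] turn -1.243
```

```bash
python3 -m pendant '[[1.3,0.5,0.6,-0.6,0],[2.6,1,1.2,-1.2,0],[2.6,1,1.2,-1.2,0]]'
python3 -c "
from h import *
to(.491,-.2545,.1,73.5)
snap('scene','s1');snap('top','t1')"
```

```text
clock: 1.1
position: [0.4548, -0.2941, 0.1813]
ee_rot: [0.802, 0.598, 0.0, -0.002]
ft_force: [-0.7, -0.6, 0.6]
grip_width: 1.002
t 1.1 pos [ 0.4548 -0.2941  0.1813] yaw 73.4 tilt [-0.0016  0.0036 -1.    ] F [-0.65 -0.59  0.62] w 1.002
units [1.202 0.59  2.034] turn -0.016
```

View pics/s1.png

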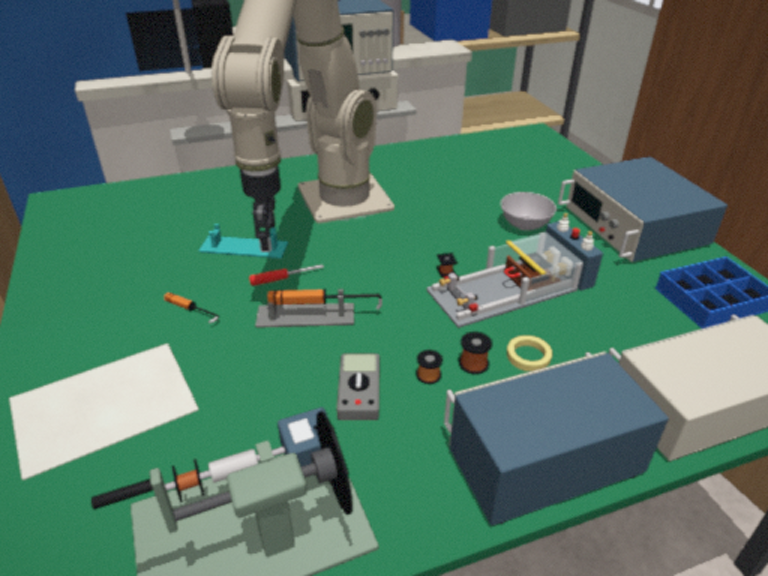

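View pics/t1.png

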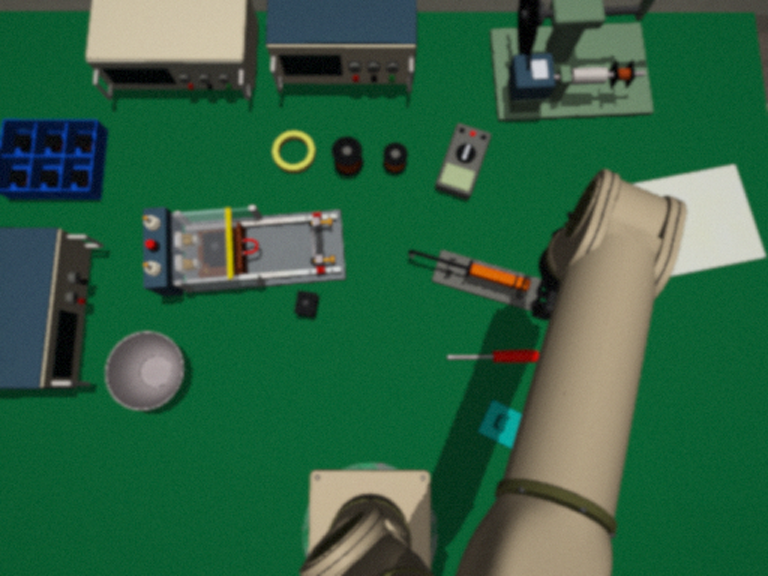

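```bash
python3 -m pendant '[[0,0,0,0,0],[0,0,0,0,0]]'
python3 -c "
from h import *
to(.491,-.2545,.1,73.5)"
```

```text
clock: 1.45
position: [0.4522, -0.3003, 0.1837]
ee_rot: [0.805, 0.593, -0.0, 0.0]
ft_force: [-0.2, -0.3, -0.8]
grip_width: 1.001
t 1.45 pos [ 0.4522 -0.3003  0.1837] yaw 72.78 tilt [ 4.e-04 -8.e-04 -1.e+00] F [-0.22 -0.26 -0.79] w 1.001
units [1.383 0.587 2.093] turn -0.119
```

```bash
python3 -m pendant '[[0.7,0.3,0.7,-0.1,0],[1.3,0.58,1.4,-0.1,0],[1.3,0.58,2.1,-0.1,0],[1.3,0.58,2.1,-0.1,0],[1.3,0.58,2.1,-0.1,0]]'
python3 -c "
from h import *
to(.490,-.258,.036,73.5)
snap('scene','s2',(130,100,300,230),4.5)"
```

```text
clock: 2.08
position: [0.4904, -0.2573, 0.1006]
ee_rot: [0.802, 0.598, 0.0, 0.001]
ft_force: [0.4, -0.3, 0.4]
grip_width: 1.0
t 2.08 pos [ 0.4904 -0.2573  0.1006] yaw 73.44 tilt [ 1.1e-03 -9.0e-04 -1.0e+00] F [ 0.39 -0.29  0.38] w 1.0
units [-0.019 -0.007  1.614] turn -0.01
```

View pics/s2.png

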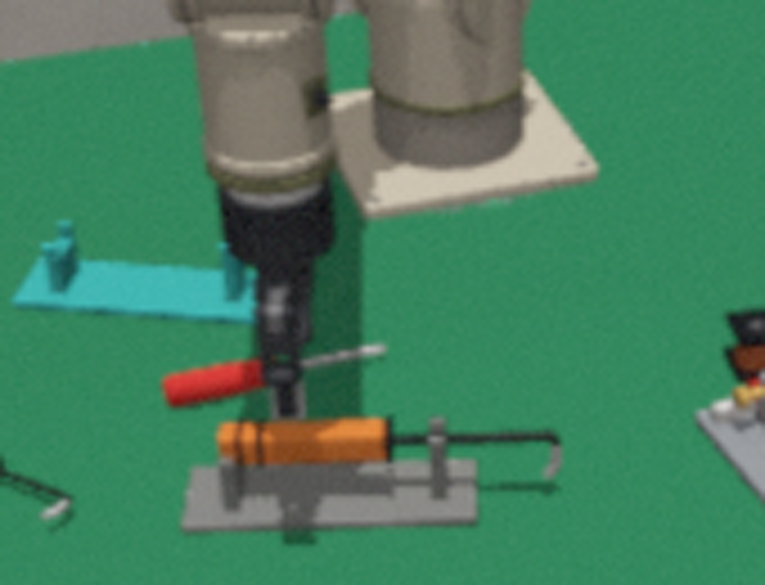

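```bash
python3 -m pendant '[[0,0,0.6,0,0],[0,0,1.2,0,0],[0,0,1.6,0,0],[0,0,1.6,0,0]]'
python3 -c "
from h import *
to(.490,-.258,.036,73.5)
snap('scene','s3',(130,100,300,230),4.5)"
```

```text
clock: 2.62
position: [0.4899, -0.2564, 0.0351]
ee_rot: [0.801, 0.598, -0.0, -0.0]
ft_force: [0.4, -0.6, 0.3]
grip_width: 0.999
t 2.62 pos [ 0.4899 -0.2564  0.0351] yaw 73.5 tilt [-7.e-04  3.e-04 -1.e+00] F [ 0.41 -0.62  0.33] w 0.999
units [-0.038  0.014 -0.023] turn -0.001
```

View pics/s3.png

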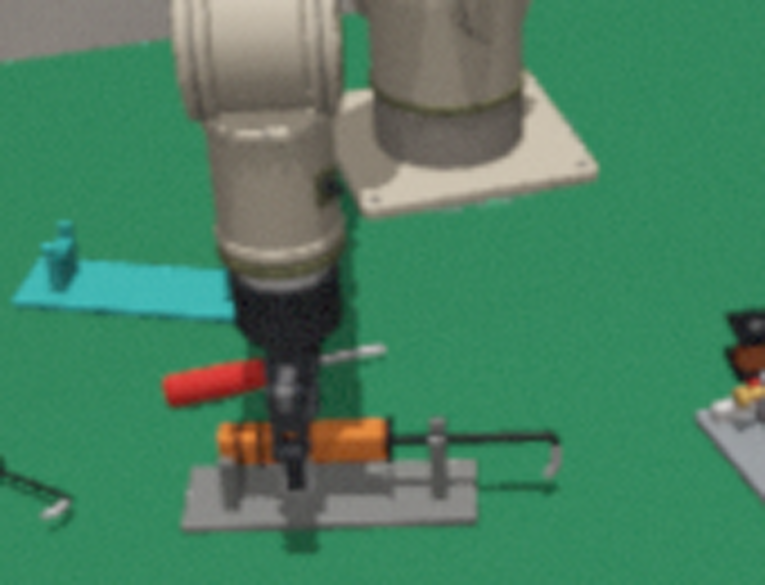

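Fingers straddle the handle (near finger at 295,470 in the crop). Close gently; then read the wrist force for sideways push.

```bash
python3 -m pendant '[[0,0,0,0,0.5],[0,0,0,0,0.7],[0,0,0,0,0.8],[0,0,0,0,0.9],[0,0,0,0,1]]' 60
python3 -m pendant '[[0,0,0,0,1],[0,0,0,0,1],[0,0,0,0,1]]' 60
python3 -c "
from h import *
to(.490,-.258,.036,73.5)"
```

```text
clock: 3.3
position: [0.4904, -0.2564, 0.0357]
ee_rot: [0.801, 0.598, 0.0, 0.0]
ft_force: [-1.7, 0.5, 5.4]
grip_width: 0.248
clock: 3.68
position: [0.4904, -0.2564, 0.0357]
ee_rot: [0.801, 0.598, 0.0, 0.0]
ft_force: [-1.8, -0.4, 6.3]
grip_width: 0.247
t 3.67 pos [ 0.4904 -0.2564  0.0357] yaw 73.51 tilt [ 4.e-04 -4.e-04 -1.e+00] F [-1.85 -0.37  6.29] w 0.247
units [-0.041  0.002 -0.007] turn 0.002
```

```bash
python3 -m pendant '[[0,0,-0.3,0,1],[0,0,-0.9,0,1],[0,0,-1.6,0,1],[0,0,-2.4,0,1],[0,0,-2.4,0,1]]'
python3 -m pendant '[[0,0,0,0,1]]'
python3 - <<'E'
from h import *
to(.490,-.258,.036,73.5)
snap('scene','s4',(130,100,300,230),4.5)
for i in range(3):
  for n in('scene','top'):
    im,d=camera(n);np.savez(f'pics/L{n}{i}.npz',im=im,d=d)
E
```

```text
clock: 4.3
position: [0.4915, -0.2568, 0.134]
ee_rot: [0.801, 0.598, 0.001, 0.002]
ft_force: [-0.1, -0.1, -2.7]
grip_width: 0.249
clock: 4.42
position: [0.4896, -0.2561, 0.1306]
ee_rot: [0.801, 0.598, -0.0, -0.0]
ft_force: [-0.8, 0.8, -3.1]
grip_width: 0.249
t 4.42 pos [ 0.4896 -0.2561  0.1306] yaw 73.51 tilt [-1.e-03  3.e-04 -1.e+00] F [-0.79  0.8  -3.1 ] w 0.249
units [-0.042  0.024  2.366] turn 0.002
```

View pics/s4.png

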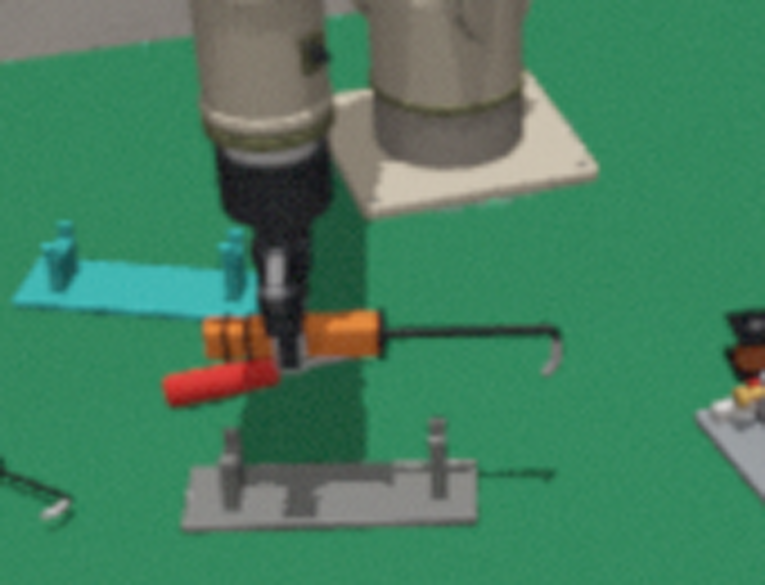

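Run:
```python
from h import *
o=manip.get_obs();p=o['position'];y=np.radians(73.5);e=np.array([np.cos(y),np.sin(y),0]);g=p+[0,0,.0187]
H=[g+e*x+[0,0,z] for x,z in((0.065,0),(.185,0),(.185,-.026),(.179,-.036))]
for n in('scene','top'):
    a=np.mean([np.load(f'pics/L{n}{i}.npz')['im'] for i in range(3)],0).astype(np.uint8)[...,::-1]
    uv=[proj(n,h) for h in H];print(n,np.round(uv,1).tolist())
    u0,v0=int(uv[1][0])-45,int(uv[1][1])-30
    print(u0,v0);c=cv2.resize(a[v0:v0+60,u0:u0+90],None,fx=8,fy=8,interpolation=cv2.INTER_CUBIC)
    cv2.imwrite(f'pics/hk_{n}.png',c)
```

```text
scene [[214.6, 174.1], [252.6, 173.1], [252.6, 179.8], [250.7, 182.3]]
207 143
top [[317.1, 170.8], [275.0, 158.6], [274.5, 161.1], [276.4, 162.6]]
230 128
```

View pics/hk_scene.png

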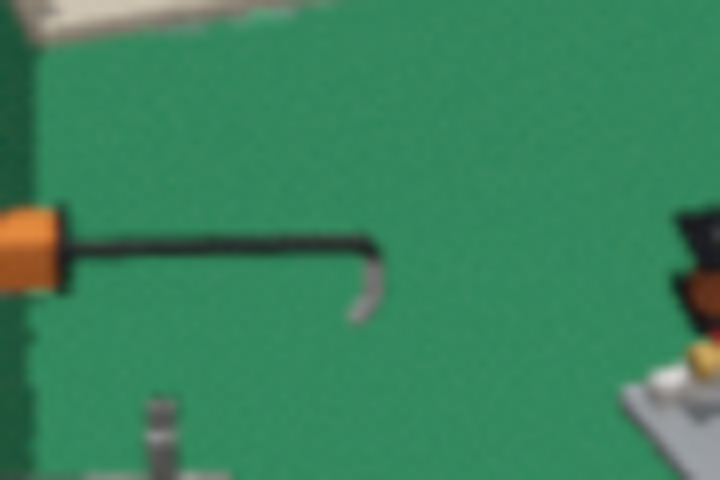

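View pics/hk_top.png

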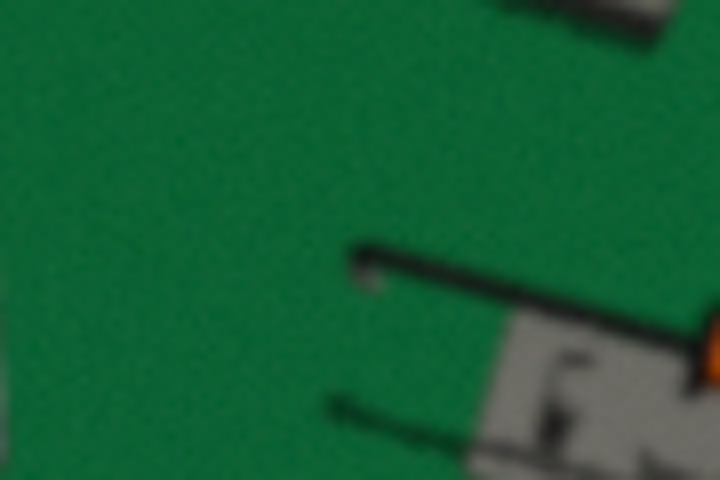

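Run:
```python
from h import *
A={n:np.mean([np.load(f'pics/L{n}{i}.npz')['im'] for i in range(3)]+[np.load(f'pics/{n}0.npz')['im']]*1,0) for n in('scene','top')}
for n in A:
    im=A[n];r=im[...,0]-np.maximum(im[...,1],im[...,2])
    b=(150,162,180,182) if n=='top' else (332,172,358,192)
    s=r[b[1]:b[3],b[0]:b[2]].astype(int)
    print(n);print('     ',*range(b[0],b[2]));
    for i,row in enumerate(s):print(b[1]+i,' '.join(f'{x:3d}' for x in row))
# rails
n='top';im=A[n].astype(np.uint8);hsv=cv2.cvtColor(im,cv2.COLOR_RGB2HSV)
w=(im.min(2)>165).astype(np.uint8);
for v0,v1,u0,u1 in((140,154,168,206),(174,188,165,210)):
    q=np.argwhere(w[v0:v1,u0:u1])+[v0,u0]
    vx,vy,x,y=cv2.fitLine(q[:,::-1].astype(np.float32),cv2.DIST_HUBER,0,.01,.01).ravel()
    a=ray(n,x-20*vx,y-20*vy,.034);c=ray(n,x+20*vx,y+20*vy,.034);d=a-c if a[1]>c[1] else c-a
    print(len(q),a.round(4),c.round(4),np.degrees(np.arctan2(d[1],d[0])))
for u,v in((227.3,140.3),(229.9,185.9)):print(ray(n,u,v,.01))
```

```text
scene
      332 333 334 335 336 337 338 339 340 341 342 343 344 345 346 347 348 349 350 351 352 353 354 355 356 357
172 -55 -55 -54 -55 -49 -26  25  49  46  15 -26 -48 -53 -46 -24   2  14  20  24  24  23  18   6  -3  -5  -8
173 -55 -55 -54 -53 -46 -24  19  37  47  44  15 -24 -39 -30 -16  -2   2  13  21  24  24  22  19   9  -1  -7
174 -54 -55 -55 -54 -44 -14  21  28  37  44  41  23   3  -3  -2   1   3   5  14  20  23  24  22  19  10  -2
175 -54 -54 -52 -47 -37  -1  22  28  27  35  42  46  34  17   6   4   6   8   5  10  19  23  23  22  19   9
176 -43 -37 -27 -20 -13   9  25  27  30  26  33  42  50  43  28  23  25  26  17   9  10  18  22  23  22  20
177 -10  -2   0  -1   0  13  31  38  53  49  32  31  41  49  52  48  34  28  31  22  10  11  19  22  24  23
178   1   2   3   3   6  38  75  94 123 124  76  28  30  42  50  56  50  34  37  37  30  17   7  15  22  24
179   3   3   4   8  41 116 143 138 131 114  65  27  24  29  40  53  58  52  42  43  40  33  16   7  14  22
180   2   3   3  15  94 143 138 108  85  65  39  26  26  30  28  39  54  59  56  47  45  42  35  19  11  20
181   2   0 
[... 3290 characters left out ...]
178  18  17  15  15  17  18  27  35  43  49  47  38  22  15   9   0  -7  -7  -7  -8  -8  -8  -8  -6  -8  -8  -6  -6  -6  -6
179  20  18  16  16  17  20  24  31  37  39  37  29  19  14   9   1  -4  -7  -7  -8  -8  -6  -5  -7  -7  -8  -6  -8  -8  -6
180  21  19  17  15  17  20  26  32  34  37  36  29  23  18  11   2  -5  -7  -7  -6  -6  -7  -5  -4  -5  -4  -5  -4  -5  -4
181  20  18  16  15  17  20  23  29  34  37  40  32  20  17  12   1  -3  -3  -4  -3  -4  -2  -2  -2  -2   0   0   0   0   0
88 [0.6077 0.2426 0.034 ] [0.6202 0.1197 0.034 ] 95.81886887982209
123 [0.4954 0.2417 0.034 ] [0.5062 0.1208 0.034 ] 95.08858106927269
[0.64099454 0.06440549 0.01      ]
[0.49350962 0.05386166 0.01      ]
```

Run:
```python
from h import *
im=np.mean([np.load(f'pics/Ltop{i}.npz')['im'] for i in range(3)],0);r=im[...,0]-np.maximum(im[...,1],im[...,2])
for v in range(155,163):print(v,r[v,160:175].astype(int))
c=r[157:170,164:167].clip(20)-20;vv=np.arange(157,170)[:,None]
up=(c[:6]*vv[:6]).sum()/c[:6].sum();lo=(c[6:]*vv[6:]).sum()/c[6:].sum();print(up,lo)
x=r[160:165,166:174].clip(20)-20;ub=(x*np.arange(166,174)).sum()/x.sum();vb=162
print('bar',ub)
B=ray('top',ub,vb,.048);e=np.array([np.cos(np.radians(95.3)),np.sin(np.radians(95.3)),0])
print('bar',B,'loop legs mid',ray('top',165,(up+lo)/2,.048),'width',ray('top',165,up,.048)-ray('top',165,lo,.048))
# scene: bar centre pixel
for u,v in((336.8,180.5),(341,179),(344,182.6)):print(ray('scene',u,v,.048))
m=np.array([.5523,.2234,0]);print('loop centre',B+e*.0155,'cell x of loop',(B-m)@e+.0155)
```

```text
155 [42 26 15  7  0 -5 -7 -6 -6 -8 -8 -7 -6 -6 -6]
156 [44 28 15  9 -1 -4 -7 -6 -7 -7 -7 -7 -6 -9 -7]
157 [47 33 21 15  9  2  1  0 -3 -5 -7 -7 -7 -6 -6]
158 [49 39 43 51 46 42 42 38 32 14  0 -3 -7 -7 -7]
159 [ 52  52  75 103 110 107 107 104  90  64  36  11  -1  -8  -8]
160 [ 55  61  87 113 115 106 103 108 115 112  89  48  11  -5  -6]
161 [ 52  46  59  67  55  43  37  46  67  99 113  85  30  -1  -6]
162 [ 47  33  27  21  10   2   1   3  19  56 102  97  40   2  -7]
159.51300932744232 167.79280983916746
bar 169.45781177561426
bar [0.55914243 0.23570398 0.048     ] loop legs mid [0.55392783 0.2489796  0.048     ] width [0.02587103 0.00122562 0.        ]
[0.54490949 0.2360867  0.048     ]
[0.54170175 0.25472758 0.048     ]
[0.56447006 0.2540047  0.048     ]
loop centre [0.55771068 0.25113771 0.048     ] cell x of loop 0.027119337208648314
```

```bash
python3 -c "
from h import *
to(.5703,.0678,.130,95.3)"
```

```text
t 4.78 pos [ 0.49   -0.2561  0.1308] yaw 73.51 tilt [-7.e-04  5.e-04 -1.e+00] F [-0.33 -0.25 -2.18] w 0.247
units [ 8.336 -0.372  0.022] turn -3.631
```

```bash
python3 -m pendant '[[0.8,0,0,-0.4,1],[2,-0.1,0,-1,1],[3.2,-0.2,0,-1.6,1],[4.4,-0.2,0,-2.2,1],[5.5,-0.3,0,-2.8,1]]' 100
python3 -c "
from h import *
to(.5703,.0678,.130,95.3)"
```

```text
clock: 5.4
position: [0.5414, -0.0389, 0.1315]
ee_rot: [0.704, 0.711, 0.0, 0.0]
ft_force: [-0.7, -0.0, -0.9]
grip_width: 0.243
t 5.4 pos [ 0.5414 -0.0389  0.1315] yaw 90.56 tilt [ 5.e-04  4.e-04 -1.e+00] F [-0.73 -0.04 -0.91] w 0.243
units [2.66  0.748 0.038] turn -0.79
```

```bash
python3 -m pendant '[[1,0.3,0,-0.4,1],[1.9,0.55,0,-0.8,1],[2.5,0.7,0,-0.8,1],[2.5,0.7,0,-0.8,1]]'
python3 -m pendant '[[0,0,0,0,1]]'
python3 - <<'E'
from h import *
to(.5703,.0678,.130,95.3)
for i in range(3):
  for n in('scene','top'):
    im,d=camera(n);np.savez(f'pics/M{n}{i}.npz',im=im,d=d)
for n,b in(('top',(120,130,250,200)),('scene',(270,125,390,215))):
    a=np.mean([np.load(f'pics/M{n}{i}.npz')['im'] for i in range(3)],0).astype(np.uint8)[...,::-1]
    cv2.imwrite(f'pics/M{n}.png',cv2.resize(a[b[1]:b[3],b[0]:b[2]],None,fx=6,fy=6,interpolation=cv2.INTER_CUBIC))
E
```

```text
clock: 5.9
position: [0.5683, 0.062, 0.1313]
ee_rot: [0.673, 0.74, 0.001, -0.001]
ft_force: [-0.4, -0.0, -1.7]
grip_width: 0.239
clock: 6.02
position: [0.5683, 0.0581, 0.1311]
ee_rot: [0.675, 0.738, -0.0, 0.0]
ft_force: [-0.5, -0.2, -2.0]
grip_width: 0.242
t 6.03 pos [0.5683 0.0581 0.1311] yaw 95.14 tilt [-4.e-04 -4.e-04 -1.e+00] F [-0.54 -0.18 -2.01] w 0.242
units [0.238 0.071 0.028] turn -0.027
```

View pics/Mtop.png

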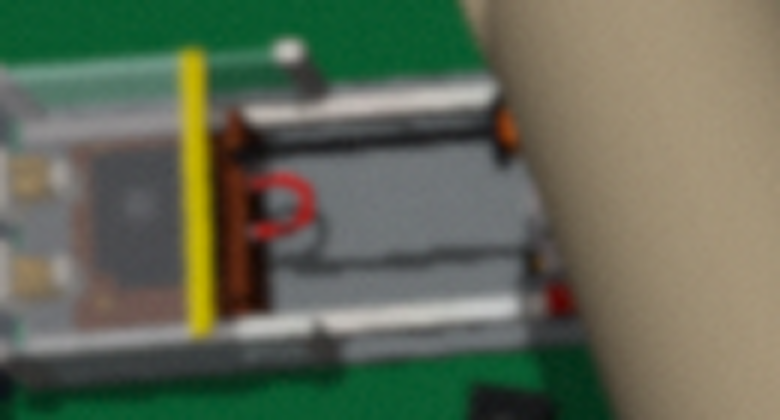

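View pics/Mscene.png

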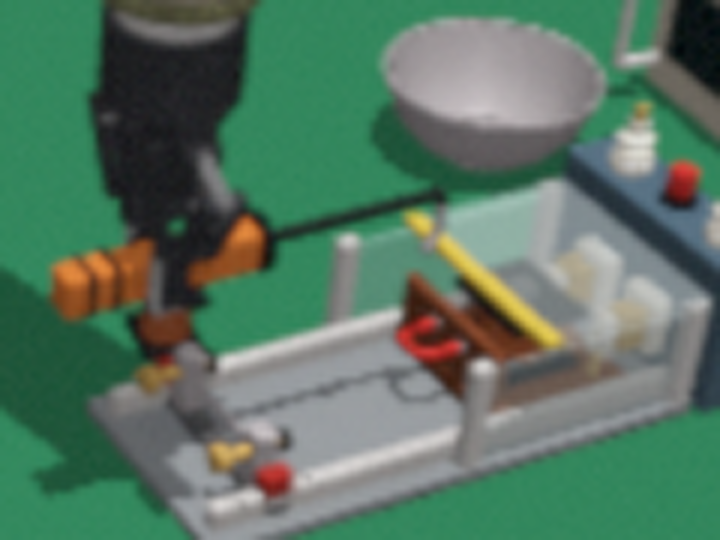

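Run:
```python
from h import *
o=manip.get_obs();p=o['position'];e=np.array([np.cos(np.radians(95.14)),np.sin(np.radians(95.14)),0]);g=p+[0,0,.0187]
for n in('scene','top'):print(n,[np.round(proj(n,g+e*x+[0,0,z]),1).tolist() for x,z in((.065,0),(.185,0),(.185,-.026),(.179,-.036))])
im=np.mean([np.load(f'pics/Mtop{i}.npz')['im'] for i in range(3)],0).sum(2)/3
print('     ',*range(156,204,3))
for v in range(146,160):print(v,im[v,156:204:3].astype(int))
im=np.mean([np.load(f'pics/Mscene{i}.npz')['im'] for i in range(3)],0).sum(2)/3
print('     ',*range(336,348))
for v in range(153,170):print(v,im[v,336:348].astype(int))
```

```text
scene [[312.5, 164.9], [343.0, 156.9], [342.0, 163.3], [340.2, 166.1]]
top [[202.2, 151.3], [158.8, 154.9], [161.1, 157.4], [164.1, 158.2]]
      156 159 162 165 168 171 174 177 180 183 186 189 192 195 198 201
146 [ 82  84  98 102  98  85 127 169 174 177 179 188 190 186 181 137]
147 [ 85  85 127 131 131 124 163 185 187 181 177 175 172 157 143  94]
148 [ 94  80 162 170 166 154 168 173 167 149 138 129 123 108  91  59]
149 [101  65 160 170 162 144 137 127 116 103  90  89  84  79  71  44]
150 [ 91  50 112 124 115  99  97  91  84  78  71  83  83  81  67  42]
151 [68 47 60 78 81 79 89 88 84 79 67 65 64 57 47 32]
152 [43 43 25 59 82 79 79 70 65 58 46 40 40 39 34 32]
153 [32 43 16 49 64 57 50 44 41 36 36 37 48 58 63 53]
154 [33 33 15 34 39 35 34 39 49 57 62 67 81 95 97 77]
155 [ 30  24  17  35  48  58  61  67  80  97  98 100 105 114 110  89]
156 [ 28  23  28  59  84  94  97  99 105 114 112 116 114 115 113  99]
157 [ 29  31  40  84 106 111 113 112 113 115 115 116 116 115 117 106]
158 [ 30  46  50  91 110 114 116 115 115 116 115 117 115 115 117 110]
159 [ 28  50  58  83 102 112 114 115 118 115
[... 237 characters left out ...]
 59 61 61]
157 [73 74 65 59 51 45 39 41 61 78 85 86]
158 [ 48  45  45  38  44  48  48  46  68  90 102 111]
159 [ 42  55  66  78  86  85  87  95 112 125 140 149]
160 [ 80 105 124 130 133 121 107 115 140 160 167 172]
161 [ 94 116 142 162 166 156 130 125 151 171 171 170]
162 [101 111 132 154 169 161 133 128 147 164 166 163]
163 [135 136 131 134 148 153 134 138 156 162 162 162]
164 [128 125 120 117 124 139 145 156 172 168 163 162]
165 [116 115 115 114 125 142 144 156 173 173 169 164]
166 [115 115 114 111 119 129 121 132 159 172 175 169]
167 [115 113 114 113 112 111 113 115 135 158 171 175]
168 [115 116 116 115 113 113 115 115 120 136 157 172]
169 [114 114 114 115 115 114 115 115 114 120 135 158]
```

```bash
python3 -m pendant '[[0.12,0.03,0,0,1],[0.24,0.05,0.3,0,1],[0.24,0.05,0.8,0,1],[0.24,0.05,1.1,0,1],[0.24,0.05,1.1,0,1]]'
python3 -m pendant '[[0,0,0,0,1]]'
cat > look.py <<'E'
from h import *
import sys
t=sys.argv[1];to(.5698,.0677,.0493,95.2)
for n,b in(('top',(130,135,230,195)),('scene',(290,140,390,210))):
    a=np.mean([camera(n)[0] for i in range(2)],0).astype(np.uint8)[...,::-1]
    cv2.imwrite(f'pics/{t}{n}.png',cv2.resize(a[b[1]:b[3],b[0]:b[2]],None,fx=7,fy=7,interpolation=cv2.INTER_CUBIC))
E
python3 look.py N
```

```text
clock: 6.95
position: [0.5688, 0.0677, 0.0856]
ee_rot: [0.675, 0.738, -0.001, -0.001]
ft_force: [-0.1, -0.6, -1.9]
grip_width: 0.239
clock: 7.08
position: [0.57, 0.068, 0.0875]
ee_rot: [0.675, 0.738, 0.0, 0.0]
ft_force: [0.4, -0.2, -2.2]
grip_width: 0.241
t 7.08 pos [0.57   0.068  0.0875] yaw 95.11 tilt [ 4.e-04  1.e-04 -1.e+00] F [ 0.43 -0.19 -2.22] w 0.241
units [-0.006 -0.005  0.956] turn -0.015
```

View pics/Ntop.png

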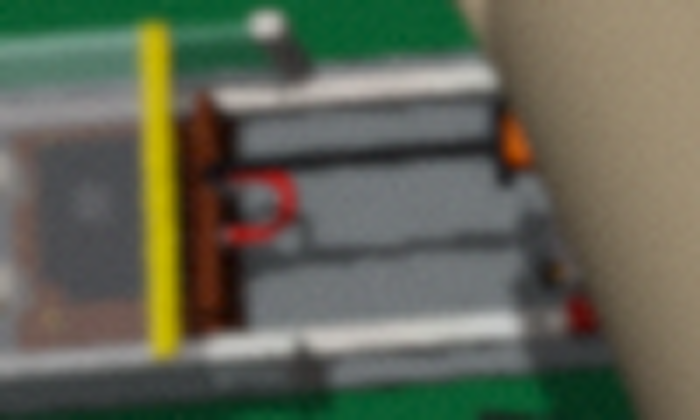

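View pics/Nscene.png

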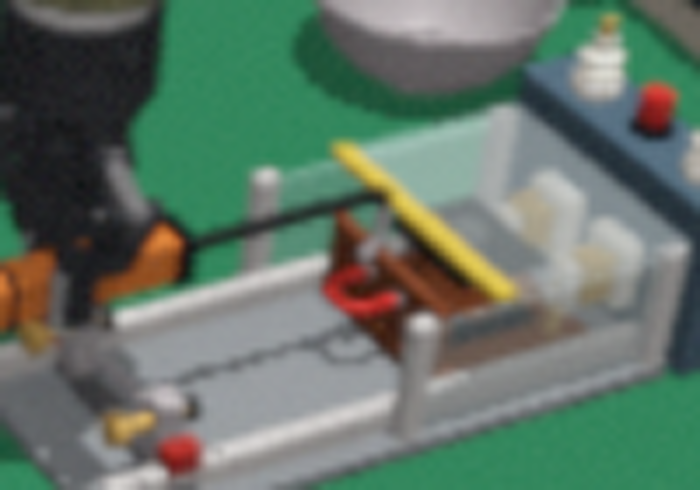

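Run:
```python
from h import *
y=np.radians(95.2);e=np.array([np.cos(y),np.sin(y),0]);l=np.array([-e[1],e[0],0])
L=np.array([.5535,.249,.048]);o=manip.get_obs();g=o['position']+[0,0,.0187]
for n,b in(('top',(130,135)),('scene',(290,140))):
    c=lambda P:tuple(np.round((np.array(proj(n,P))-b+.5)*7-.5).astype(int))
    im=cv2.imread(f'pics/N{n}.png')
    Q=[L+e*a*.001+l*w*.001 for a,w in((12.5,13),(-8,13),(-15.5,6),(-15.5,-6),(-8,-13),(12.5,-13))]
    cv2.polylines(im,[np.array([c(q) for q in Q])],False,(255,255,0),1)
    cv2.polylines(im,[np.array([c(g+e*x+[0,0,z]) for x,z in((.065,0),(.185,0),(.185,-.026),(.179,-.036))])],False,(255,0,255),1)
    cv2.polylines(im,[np.array([c(g+e*x+[0,0,z-.038]) for x,z in((.065,0),(.185,0),(.185,-.026),(.179,-.036))])],False,(0,255,255),1)
    cv2.imwrite(f'pics/O{n}.png',im)
```

```text
(no output)
```

View pics/Otop.png

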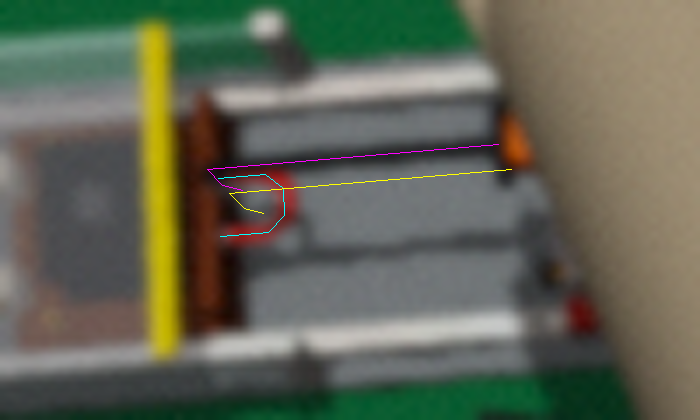

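View pics/Oscene.png

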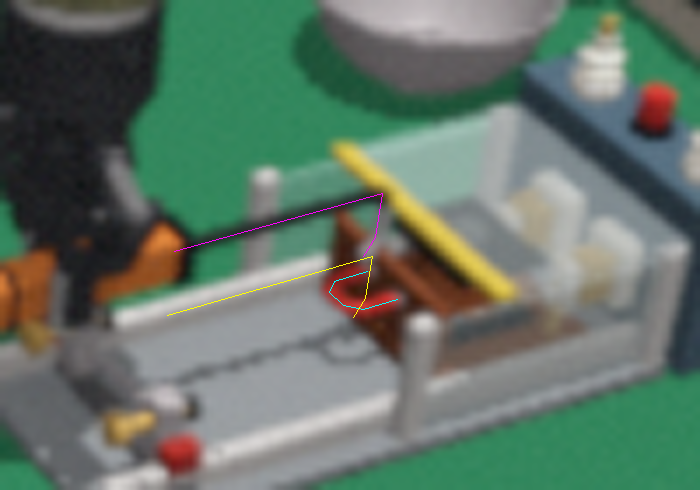

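```bash
python3 -m pendant '[[-0.05,-0.02,0,0,1],[-0.1,-0.03,0.1,0,1],[-0.1,-0.03,0.3,0,1],[-0.1,-0.03,0.5,0,1],[-0.1,-0.03,0.5,0,1]]'
python3 look.py Q
```

```text
clock: 7.9
position: [0.5682, 0.0639, 0.0663]
ee_rot: [0.675, 0.738, -0.001, -0.001]
ft_force: [-0.5, 0.7, -1.2]
grip_width: 0.24
t 7.9 pos [0.5682 0.0639 0.0663] yaw 95.12 tilt [-0.0016 -0.     -1.    ] F [-0.45  0.69 -1.23] w 0.24
units [0.092 0.048 0.424] turn -0.013
```

View pics/Qtop.png

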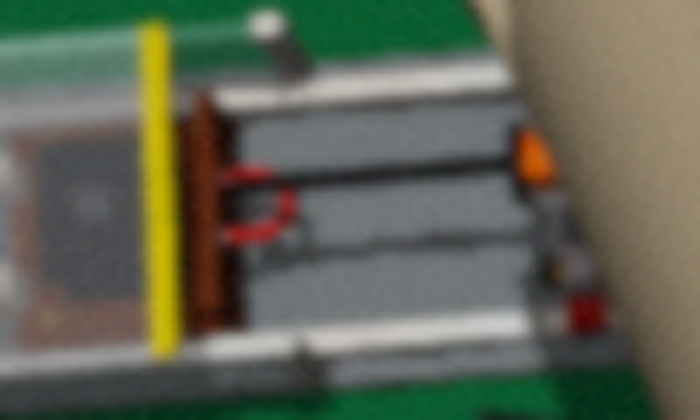

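View pics/Qscene.png

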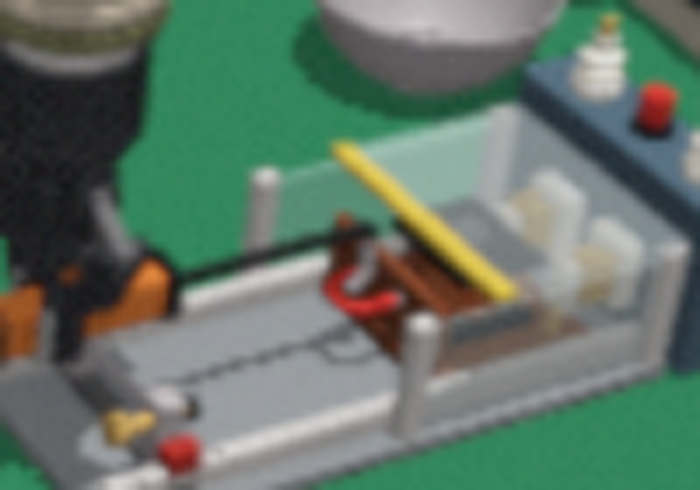

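```bash
python3 -m pendant '[[0,0,0.1,0,1],[0,0,0.2,0,1],[0,0,0.3,0,1],[0,0,0.4,0,1],[0,0,0.4,0,1]]'
python3 -m pendant '[[0,0,0,0,1]]'
python3 look.py R
```

```text
clock: 8.72
position: [0.5686, 0.0638, 0.0509]
ee_rot: [0.675, 0.738, -0.0, -0.0]
ft_force: [0.1, 0.1, -0.8]
grip_width: 0.242
clock: 8.85
position: [0.5689, 0.0639, 0.0514]
ee_rot: [0.675, 0.738, 0.0, 0.0]
ft_force: [0.8, 0.2, -2.7]
grip_width: 0.245
t 8.85 pos [0.5689 0.0639 0.0514] yaw 95.12 tilt [ 2.e-04 -0.e+00 -1.e+00] F [ 0.85  0.22 -2.69] w 0.245
units [0.093 0.03  0.052] turn -0.014
```

View pics/Rtop.png

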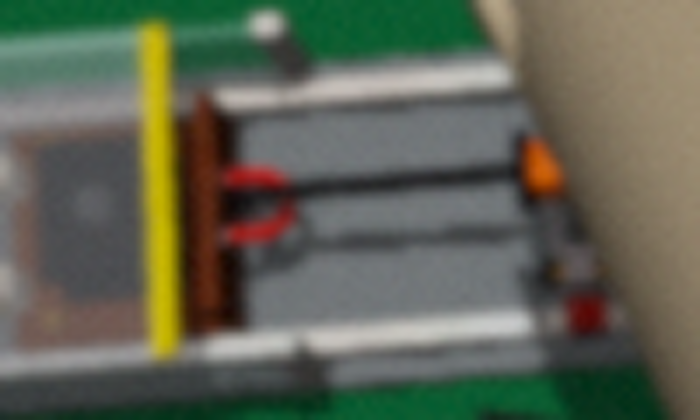

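View pics/Rscene.png

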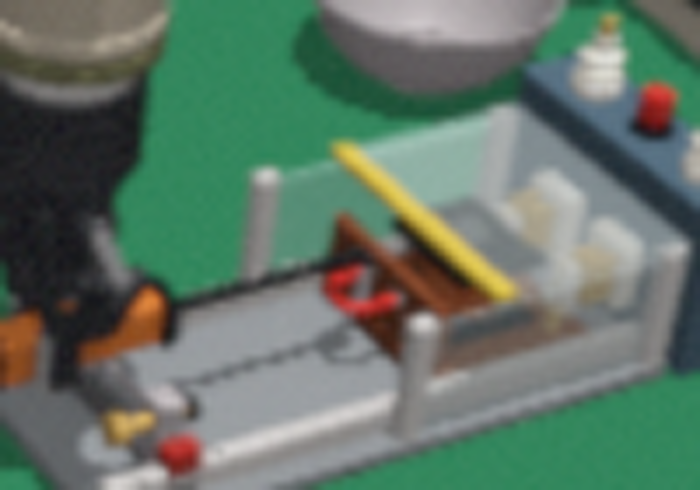

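Run:
```python
from h import *
y=np.radians(95.12);e=np.array([np.cos(y),np.sin(y),0]);o=manip.get_obs();g=o['position']+[0,0,.0187]
out=[]
for n,b in(('top',(155,150,195,175)),('scene',(325,165,365,190))):
    a=np.mean([camera(n)[0] for i in range(4)],0).astype(np.uint8)[...,::-1]
    im=cv2.resize(a[b[1]:b[3],b[0]:b[2]],None,fx=12,fy=12,interpolation=cv2.INTER_NEAREST)
    im2=im.copy()
    c=lambda P:tuple(np.round((np.array(proj(n,P))-b[:2]+.5)*12-.5).astype(int))
    cv2.polylines(im2,[np.array([c(g+e*x+[0,0,z]) for x,z in((.065,0),(.185,0),(.185,-.026),(.179,-.036))])],False,(255,255,0),1)
    out.append(np.hstack([im[:, :400],im2[:,:400]]))
cv2.imwrite('pics/z.png',np.vstack(out)[:600])
```

```text
(no output)
```

View pics/z.png

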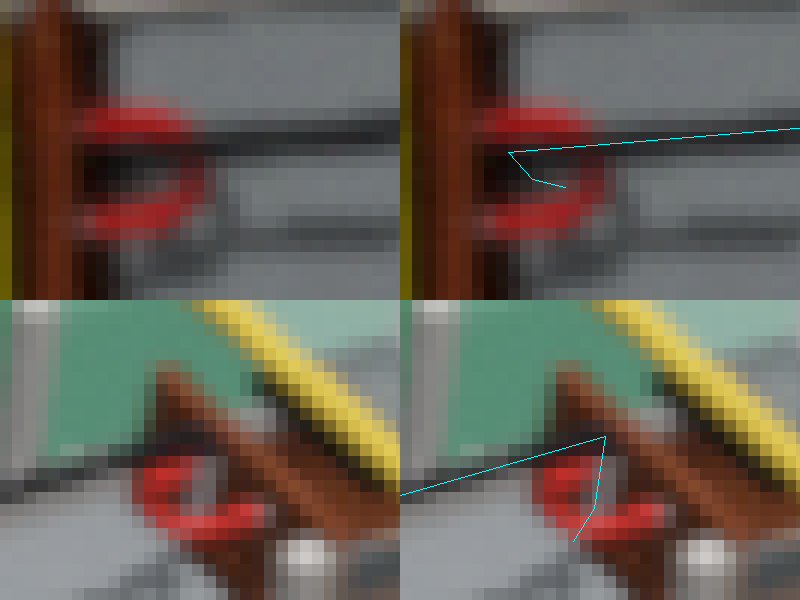

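```bash
python3 -m pendant '[[-0.03,0,0.05,0,1],[-0.06,0,0.05,0,1],[-0.09,0,0.05,0,1],[-0.12,0,0.05,0,1],[-0.15,0,0.05,0,1]]'
python3 -m pendant '[[-0.03,0,0,0,1],[-0.06,0,0,0,1],[-0.08,0,0,0,1]]'
python3 -c "
from h import *
to(.5698,.0677,.0493,95.2)"
```

```text
clock: 10.07
position: [0.5694, 0.0578, 0.0493]
ee_rot: [0.675, 0.738, -0.0, 0.0]
ft_force: [0.2, -0.4, -2.4]
grip_width: 0.241
clock: 10.45
position: [0.5697, 0.0546, 0.0493]
ee_rot: [0.675, 0.738, -0.0, 0.0]
ft_force: [0.5, 0.0, -1.9]
grip_width: 0.243
t 10.45 pos [0.5697 0.0546 0.0493] yaw 95.11 tilt [ 1.e-04 -1.e-04 -1.e+00] F [ 0.51  0.02 -1.89] w 0.243
units [0.326 0.031 0.   ] turn -0.015
```

```bash
python3 -m pendant '[[-0.02,0,0,0,1],[-0.04,0,0,0,1],[-0.06,0,0,0,1],[-0.08,0,0,0,1]]'
python3 -m pendant '[[-0.02,0,0,0,1],[-0.04,0,0,0,1],[-0.06,0,0,0,1]]'
```

```text
clock: 10.95
position: [0.5699, 0.0525, 0.0493]
ee_rot: [0.675, 0.738, 0.0, -0.0]
ft_force: [-0.4, 6.0, -2.5]
grip_width: 0.24
clock: 11.32
position: [0.5699, 0.0519, 0.0493]
ee_rot: [0.674, 0.739, 0.001, -0.001]
ft_force: [-0.8, 10.9, -4.6]
grip_width: 0.244
```

```bash
python3 -m pendant '[[-0.02,0,0,0,1],[-0.04,0,0,0,1],[-0.06,0,0,0,1],[-0.08,0,0,0,1]]'
python3 -m pendant '[[-0.03,0,0,0,1],[-0.06,0,0,0,1],[-0.09,0,0,0,1],[-0.12,0,0,0,1]]'
```

```text
clock: 11.82
position: [0.57, 0.0489, 0.0492]
ee_rot: [0.674, 0.739, 0.001, -0.001]
ft_force: [-0.6, 10.0, -4.4]
grip_width: 0.241
clock: 12.32
position: [0.5705, 0.0441, 0.0492]
ee_rot: [0.674, 0.739, 0.001, -0.001]
ft_force: [-1.6, 9.8, -4.3]
grip_width: 0.248
```

```bash
python3 -m pendant '[[-0.04,0,0,0,1],[-0.08,0,0,0,1],[-0.12,0,0,0,1],[-0.16,0,0,0,1],[-0.2,0,0,0,1]]'
python3 -m pendant '[[-0.04,0,0,0,1],[-0.08,0,0,0,1],[-0.12,0,0,0,1],[-0.16,0,0,0,1],[-0.2,0,0,0,1]]'
python3 look.py T
```

```text
clock: 12.95
position: [0.5715, 0.0338, 0.0492]
ee_rot: [0.675, 0.738, 0.0, -0.0]
ft_force: [-0.3, 4.2, -2.1]
grip_width: 0.239
clock: 13.58
position: [0.5724, 0.0251, 0.0493]
ee_rot: [0.675, 0.738, 0.0, 0.0]
ft_force: [-0.2, 4.1, -2.6]
grip_width: 0.236
t 13.57 pos [0.5724 0.0251 0.0493] yaw 95.11 tilt [ 1.e-04 -0.e+00 -1.e+00] F [-0.23  4.07 -2.55] w 0.236
units [1.066e+00 3.100e-02 1.000e-03] turn -0.015
```

View pics/Ttop.png

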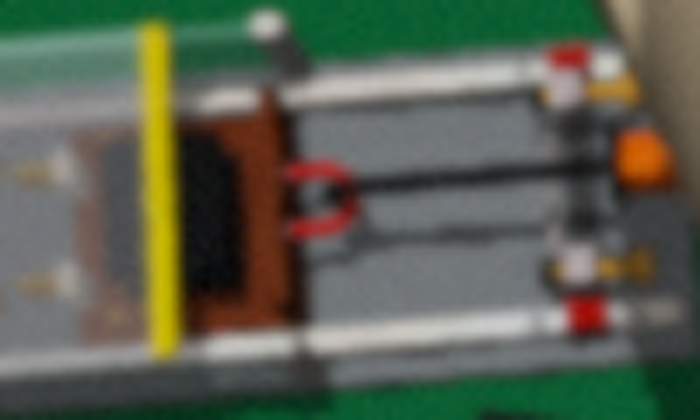

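View pics/Tscene.png

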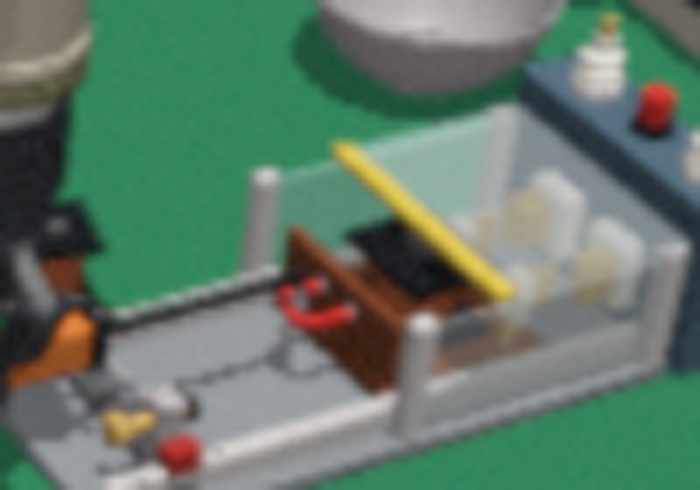

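```bash
python3 -m pendant '[[-0.05,0,0,0,1],[-0.1,0,0,0,1],[-0.16,0,0,0,1],[-0.22,0,0,0,1],[-0.28,0,0,0,1]]'
python3 -m pendant '[[-0.06,0,0,0,1],[-0.12,0,0,0,1],[-0.18,0,0,0,1],[-0.24,0,0,0,1],[-0.3,0,0,0,1]]'
python3 -m pendant '[[-0.06,0,0,0,1],[-0.12,0,0,0,1],[-0.18,0,0,0,1],[-0.24,0,0,0,1],[-0.3,0,0,0,1]]'
python3 -m pendant '[[-0.06,0,0,0,1],[-0.12,0,0,0,1],[-0.18,0,0,0,1],[-0.24,0,0,0,1],[-0.3,0,0,0,1]]'
```

```text
clock: 14.4
position: [0.5733, 0.0139, 0.0493]
ee_rot: [0.675, 0.738, -0.0, 0.0]
ft_force: [-1.3, 4.3, -2.3]
grip_width: 0.239
clock: 15.02
position: [0.5744, 0.002, 0.0493]
ee_rot: [0.675, 0.738, -0.0, 0.0]
ft_force: [-0.6, 4.7, -2.1]
grip_width: 0.244
clock: 15.65
position: [0.5755, -0.01, 0.0493]
ee_rot: [0.675, 0.738, -0.0, 0.0]
ft_force: [0.6, 4.4, -2.3]
grip_width: 0.24
clock: 16.27
position: [0.5766, -0.022, 0.0493]
ee_rot: [0.675, 0.738, -0.0, 0.0]
ft_force: [0.2, 3.6, -2.3]
grip_width: 0.243
```

```bash
python3 -m pendant '[[-0.06,0,0,0,1],[-0.12,0,0,0,1],[-0.18,0,0,0,1],[-0.24,0,0,0,1],[-0.3,0,0,0,1]]'
python3 -m pendant '[[-0.05,0,0,0,1],[-0.1,0,0,0,1],[-0.15,0,0,0,1],[-0.2,0,0,0,1],[-0.24,0,0,0,1]]'
python3 look.py U
```

```text
clock: 16.9
position: [0.5776, -0.034, 0.0493]
ee_rot: [0.675, 0.738, -0.0, 0.0]
ft_force: [0.0, 4.2, -2.8]
grip_width: 0.246
clock: 17.52
position: [0.5785, -0.0434, 0.0493]
ee_rot: [0.675, 0.738, -0.0, 0.0]
ft_force: [0.3, 4.1, -2.4]
grip_width: 0.243
t 17.52 pos [ 0.5785 -0.0434  0.0493] yaw 95.11 tilt [ 0.e+00 -1.e-04 -1.e+00] F [ 0.28  4.07 -2.35] w 0.243
units [ 2.787  0.032 -0.   ] turn -0.014
```

View pics/Utop.png

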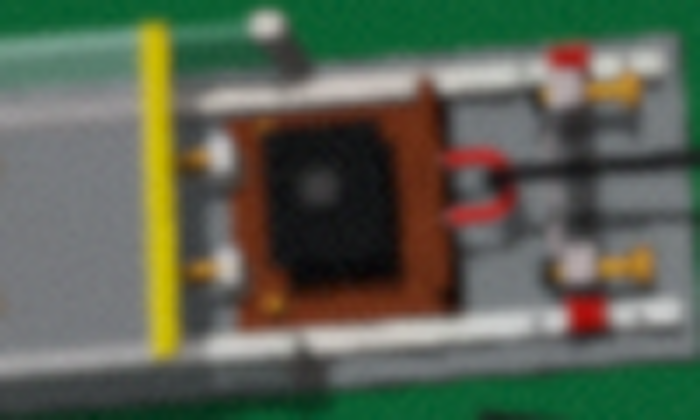

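View pics/Uscene.png

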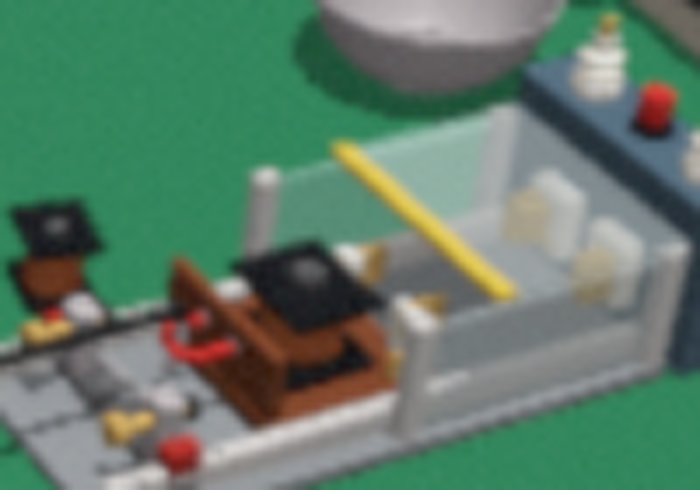

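```bash
python3 -m pendant '[[-0.04,0,0,0,1],[-0.08,0,0,0,1],[-0.12,0,0,0,1],[-0.16,0,0,0,1],[-0.2,0,0,0,1]]'
python3 -m pendant '[[-0.03,0,0,0,1],[-0.06,0,0,0,1],[-0.09,0,0,0,1],[-0.12,0,0,0,1],[-0.15,0,0,0,1]]'
python3 -m pendant '[[-0.02,0,0,0,1],[-0.04,0,0,0,1],[-0.06,0,0,0,1],[-0.08,0,0,0,1],[-0.1,0,0,0,1]]'
```

```text
clock: 18.35
position: [0.5792, -0.0514, 0.0493]
ee_rot: [0.675, 0.738, -0.0, -0.0]
ft_force: [-0.5, 3.7, -1.8]
grip_width: 0.241
clock: 18.98
position: [0.5797, -0.0573, 0.0493]
ee_rot: [0.675, 0.738, -0.0, 0.0]
ft_force: [-0.0, 3.8, -2.4]
grip_width: 0.242
clock: 19.6
position: [0.5801, -0.0613, 0.0493]
ee_rot: [0.675, 0.738, -0.0, 0.0]
ft_force: [-0.6, 4.5, -3.0]
grip_width: 0.243
```

```bash
python3 -m pendant '[[-0.02,0,0,0,1],[-0.04,0,0,0,1],[-0.06,0,0,0,1],[-0.08,0,0,0,1]]'
```

```text
clock: 20.1
position: [0.5803, -0.0645, 0.0493]
ee_rot: [0.675, 0.738, -0.0, 0.0]
ft_force: [-0.2, 3.4, -1.6]
grip_width: 0.239
```

```bash
python3 -m pendant '[[-0.02,0,0,0,1],[-0.04,0,0,0,1],[-0.06,0,0,0,1],[-0.08,0,0,0,1]]'
```

```text
clock: 20.6
position: [0.5806, -0.0677, 0.0493]
ee_rot: [0.675, 0.738, 0.0, 0.0]
ft_force: [-1.0, 4.3, -2.4]
grip_width: 0.238
```

```bash
python3 -m pendant '[[-0.02,0,0,0,1],[-0.04,0,0,0,1],[-0.06,0,0,0,1]]'
```

```text
clock: 20.98
position: [0.5809, -0.0701, 0.0493]
ee_rot: [0.675, 0.738, -0.0, 0.0]
ft_force: [-1.5, 4.7, -2.0]
grip_width: 0.244
```

```bash
python3 -m pendant '[[-0.02,0,0,0,1],[-0.04,0,0,0,1],[-0.06,0,0,0,1]]'
```

```text
clock: 21.35
position: [0.5811, -0.0725, 0.0493]
ee_rot: [0.675, 0.738, -0.0, 0.0]
ft_force: [-1.0, 4.8, -2.2]
grip_width: 0.242
```

```bash
python3 -m pendant '[[-0.02,0,0,0,1],[-0.04,0,0,0,1],[-0.06,0,0,0,1]]'
```

```text
clock: 21.72
position: [0.5813, -0.0749, 0.0493]
ee_rot: [0.675, 0.738, -0.0, 0.0]
ft_force: [-0.4, 3.7, -2.1]
grip_width: 0.241
```

```bash
python3 -m pendant '[[-0.02,0,0,0,1],[-0.04,0,0,0,1],[-0.06,0,0,0,1]]'
```

```text
clock: 22.1
position: [0.5815, -0.0772, 0.0493]
ee_rot: [0.675, 0.738, -0.0, 0.0]
ft_force: [0.1, 4.0, -2.6]
grip_width: 0.244
```

```bash
python3 look.py V
```

```text
t 22.1 pos [ 0.5815 -0.0772  0.0493] yaw 95.11 tilt [ 0.e+00 -1.e-04 -1.e+00] F [ 0.09  3.97 -2.6 ] w 0.244
units [3.635 0.032 0.   ] turn -0.014
```

View pics/Vtop.png

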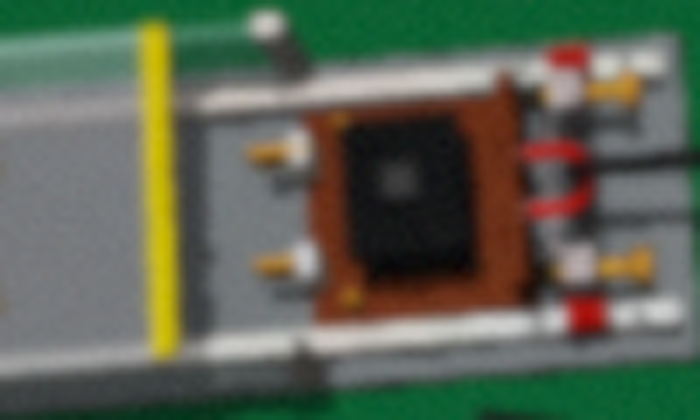

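View pics/Vscene.png

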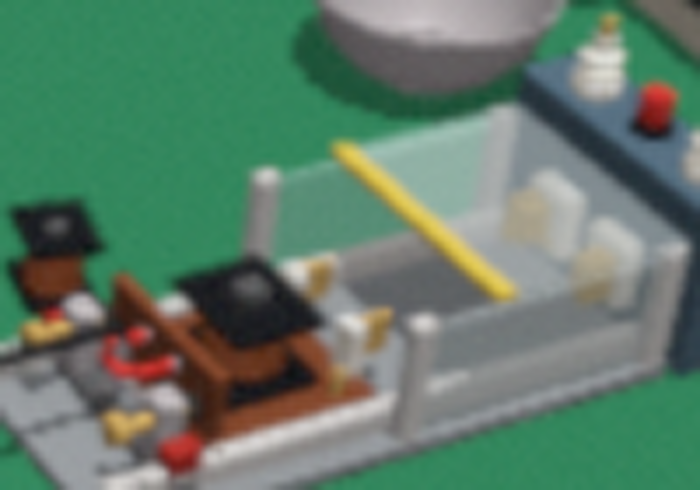

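```bash
python3 -m pendant '[[-0.02,0,0,0,1],[-0.04,0,0,0,1],[-0.05,0,0,0,1]]'
```

```text
clock: 22.68
position: [0.5817, -0.0792, 0.0493]
ee_rot: [0.675, 0.738, -0.0, 0.0]
ft_force: [-0.8, 3.7, -3.2]
grip_width: 0.24
```

```bash
python3 -m pendant '[[-0.02,0,0,0,1],[-0.04,0,0,0,1],[-0.05,0,0,0,1]]'
```

```text
clock: 23.05
position: [0.5818, -0.0811, 0.0493]
ee_rot: [0.675, 0.738, 0.0, -0.0]
ft_force: [-0.5, 4.4, -2.1]
grip_width: 0.239
```

```bash
python3 -m pendant '[[-0.02,0,0,0,1],[-0.04,0,0,0,1],[-0.05,0,0,0,1]]'
```

```text
clock: 23.42
position: [0.5818, -0.0821, 0.0492]
ee_rot: [0.674, 0.738, 0.0, -0.001]
ft_force: [-1.5, 7.1, -2.9]
grip_width: 0.241
```

```bash
python3 -m pendant '[[-0.02,0,0,0,1],[-0.04,0,0,0,1],[-0.05,0,0,0,1]]'
```

```text
clock: 23.8
position: [0.5819, -0.0824, 0.049]
ee_rot: [0.674, 0.739, 0.001, -0.001]
ft_force: [-0.6, 13.1, -3.2]
grip_width: 0.242
```

```bash
python3 -m pendant '[[-0.01,0,0,0,1],[-0.01,0,0,0,1],[-0.01,0,0,0,1]]'
python3 look.py W
```

```text
clock: 24.18
position: [0.5819, -0.0824, 0.049]
ee_rot: [0.674, 0.739, 0.001, -0.001]
ft_force: [-1.0, 12.9, -4.5]
grip_width: 0.242
t 24.18 pos [ 0.5819 -0.0824  0.049 ] yaw 95.26 tilt [-7.0e-04  3.3e-03 -1.0e+00] F [-0.99 12.87 -4.45] w 0.242
units [3.764 0.041 0.005] turn 0.009
```

View pics/Wtop.png

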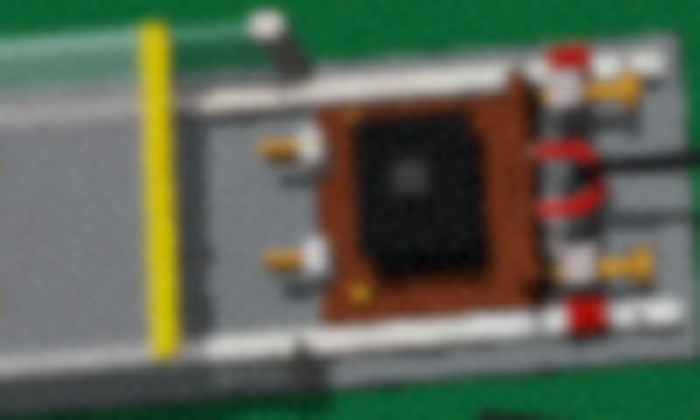

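View pics/Wscene.png

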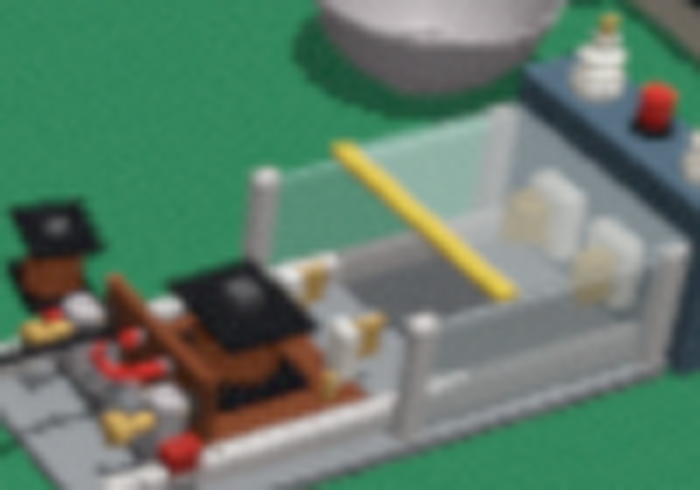

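```bash
python3 -m pendant '[[-0.01,0,0,0,1],[-0.02,0,0,0,1],[-0.02,0,0,0,1]]'
```

```text
clock: 24.75
position: [0.582, -0.0825, 0.0489]
ee_rot: [0.674, 0.739, 0.001, -0.002]
ft_force: [-1.4, 14.6, -5.1]
grip_width: 0.242
```

```bash
python3 -m pendant '[[0.04,0,0,0,1],[0.08,0,0,0,1],[0.13,0,0,0,1],[0.19,0,0,0,1],[0.25,0,0,0,1]]'
python3 -m pendant '[[0,0,0,0,1]]'
python3 -c "
from h import *
to(.5809,-.0705,.0493,95.2)"
```

```text
clock: 25.38
position: [0.5816, -0.0772, 0.0494]
ee_rot: [0.675, 0.738, -0.0, 0.0]
ft_force: [0.2, 1.0, -2.3]
grip_width: 0.243
clock: 25.5
position: [0.5815, -0.0766, 0.0494]
ee_rot: [0.675, 0.738, -0.0, 0.0]
ft_force: [0.2, 1.1, -1.9]
grip_width: 0.24
t 25.5 pos [ 0.5815 -0.0766  0.0494] yaw 95.11 tilt [ 2.e-04 -4.e-04 -1.e+00] F [ 0.21  1.11 -1.93] w 0.24
units [ 0.152 -0.001  0.002] turn -0.015
```

```bash
python3 -m pendant '[[0.05,0,0,0,1],[0.1,0,0,0,1],[0.15,0,0,0,1],[0.15,0,0,0,1]]'
python3 - <<'E'
from h import *
to(.5809,-.0705,.0493,95.2)
y=np.radians(95.12);e=np.array([np.cos(y),np.sin(y),0]);o=manip.get_obs();g=o['position']+[0,0,.0187]
out=[]
for n,b in(('top',(195,145,235,170)),('scene',(290,180,330,205))):
    a=np.mean([camera(n)[0] for i in range(4)],0).astype(np.uint8)[...,::-1]
    im=cv2.resize(a[b[1]:b[3],b[0]:b[2]],None,fx=12,fy=12,interpolation=cv2.INTER_NEAREST)
    im2=im.copy()
    c=lambda P:tuple(np.round((np.array(proj(n,P))-b[:2]+.5)*12-.5).astype(int))
    cv2.polylines(im2,[np.array([c(g+e*x+[0,0,z]) for x,z in((.065,0),(.185,0),(.185,-.026),(.179,-.036))])],False,(255,255,0),1)
    out.append(np.hstack([im[:, :400],im2[:,:400]]))
cv2.imwrite('pics/z2.png',np.vstack(out)[:600])
E
```

```text
clock: 26.0
position: [0.5809, -0.0701, 0.0493]
ee_rot: [0.675, 0.738, 0.0, 0.0]
ft_force: [-0.2, 0.3, -1.5]
grip_width: 0.236
t 26.0 pos [ 0.5809 -0.0701  0.0493] yaw 95.13 tilt [ 1.e-04  0.e+00 -1.e+00] F [-0.19  0.27 -1.46] w 0.236
units [-0.009 -0.001  0.   ] turn -0.011
```

View pics/z2.png

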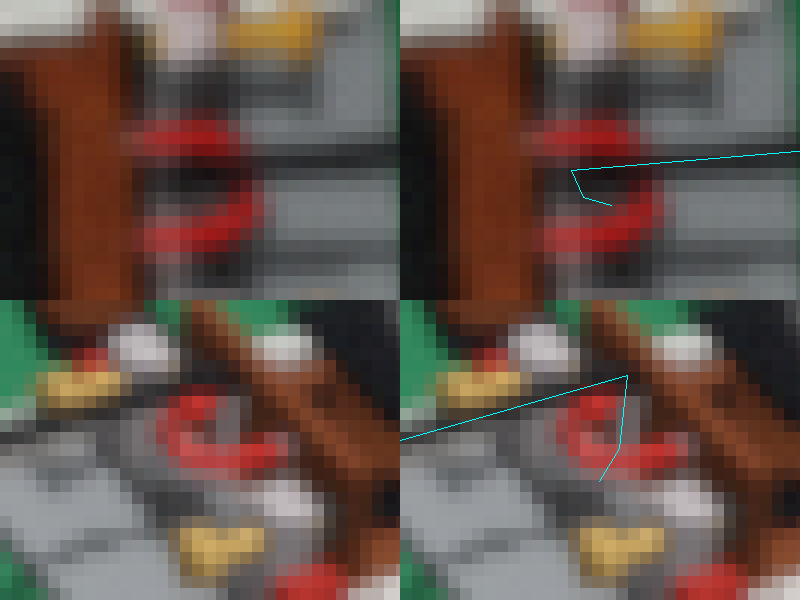

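```bash
python3 -m pendant '[[0,0,-0.08,0,1],[0,0,-0.18,0,1],[0,0,-0.3,0,1],[0,0,-0.42,0,1]]'
python3 -m pendant '[[0,0,-0.12,0,1],[0,0,-0.25,0,1],[0,0,-0.4,0,1],[0,0,-0.6,0,1],[0,0,-0.8,0,1]]'
python3 -m pendant '[[0,0,-0.3,0,1],[0,0,-0.7,0,1],[0,0,-0.9,0,1],[0,0,-0.9,0,1]]'
python3 look.py X
```

```text
clock: 26.9
position: [0.581, -0.0704, 0.0666]
ee_rot: [0.675, 0.738, 0.0, 0.0]
ft_force: [-0.0, 0.1, -2.7]
grip_width: 0.244
clock: 27.52
position: [0.581, -0.0704, 0.0988]
ee_rot: [0.675, 0.738, 0.0, 0.0]
ft_force: [0.7, -0.3, -2.2]
grip_width: 0.241
clock: 28.02
position: [0.5813, -0.0705, 0.1349]
ee_rot: [0.675, 0.738, 0.0, 0.001]
ft_force: [-0.1, -0.2, -1.5]
grip_width: 0.244
t 28.02 pos [ 0.5813 -0.0705  0.1349] yaw 95.11 tilt [ 1.4e-03 -4.0e-04 -1.0e+00] F [-0.06 -0.19 -1.47] w 0.244
units [3.467 0.018 2.139] turn -0.016
```

View pics/Xtop.png

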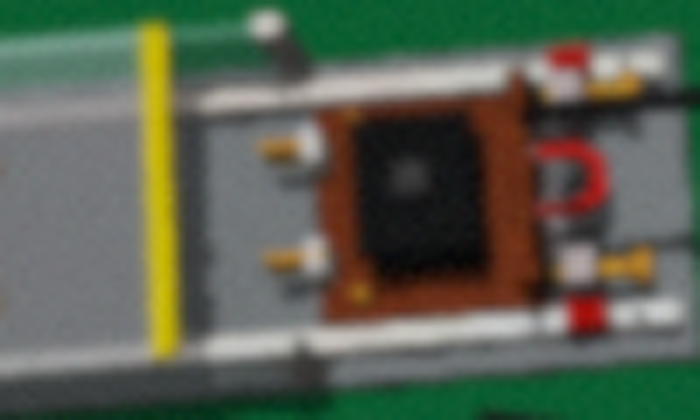

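View pics/Xscene.png

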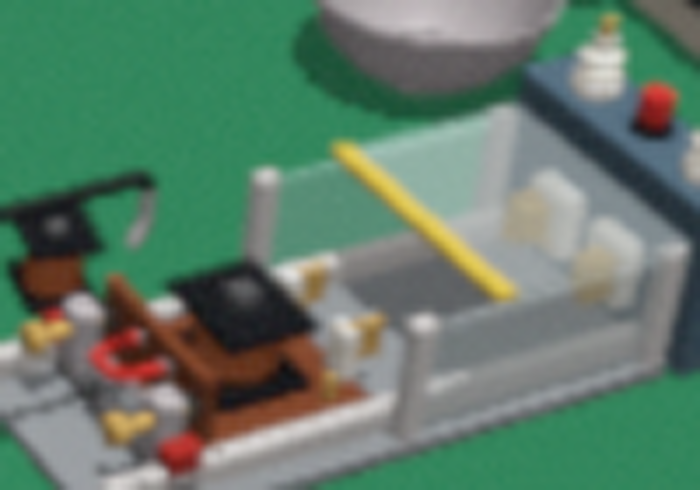

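```bash
python3 -c "
from h import *
to(.4904,-.2564,.13,73.5)"
python3 -m pendant '[[-0.6,0,0,0.4,1],[-1.5,-0.2,0,1.1,1],[-2.4,-0.4,0,1.8,1],[-3.3,-0.9,0,2.5,1],[-4.1,-1.3,0,3.1,1]]'
python3 -c "
from h import *
to(.4904,-.2564,.13,73.5)"
```

```text
t 28.23 pos [ 0.5805 -0.0704  0.1335] yaw 95.11 tilt [-9.e-04  1.e-04 -1.e+00] F [-0.74  0.49 -2.18] w 0.242
units [-4.43  -2.659  0.09 ] turn 3.602
clock: 28.85
position: [0.5424, -0.2417, 0.1339]
ee_rot: [0.787, 0.617, -0.0, 0.0]
ft_force: [0.2, 0.0, -1.0]
grip_width: 0.239
t 28.85 pos [ 0.5424 -0.2417  0.1339] yaw 76.17 tilt [-5.e-04 -4.e-04 -1.e+00] F [ 0.22  0.01 -0.98] w 0.239
units [-0.668 -1.175  0.097] turn 0.445
```

```bash
python3 -m pendant '[[-0.3,-0.5,0,0.2,1],[-0.6,-1,0,0.4,1],[-0.62,-1.15,0,0.42,1],[-0.62,-1.15,0,0.42,1]]'
python3 -m pendant '[[0,0,0,0,1],[0,0,0,0,1]]'
python3 -c "
from h import *
to(.4904,-.2564,.13,73.5)"
```

```text
clock: 29.35
position: [0.4932, -0.2522, 0.1343]
ee_rot: [0.799, 0.601, 0.0, 0.0]
ft_force: [0.5, -0.2, -2.3]
grip_width: 0.244
clock: 29.6
position: [0.4938, -0.2514, 0.1341]
ee_rot: [0.798, 0.602, 0.0, 0.0]
ft_force: [0.3, -0.2, -1.9]
grip_width: 0.242
t 29.6 pos [ 0.4938 -0.2514  0.1341] yaw 74.05 tilt [ 3.e-04  2.e-04 -1.e+00] F [ 0.35 -0.25 -1.88] w 0.242
units [-0.144 -0.047  0.102] turn 0.091
```

```bash
python3 -m pendant '[[-0.14,-0.05,0,0.09,1],[-0.14,-0.05,0.4,0.09,1],[-0.14,-0.05,0.8,0.09,1],[-0.14,-0.05,1.2,0.09,1],[-0.14,-0.05,1.2,0.09,1]]'
python3 -m pendant '[[0,0,0,0,1]]'
python3 - <<'E'
from h import *
to(.4904,-.2564,.0362,73.5)
snap('scene','Y',(150,140,280,230),6)
E
```

```text
clock: 30.22
position: [0.4887, -0.256, 0.0842]
ee_rot: [0.801, 0.598, -0.001, -0.001]
ft_force: [0.3, -0.4, -2.0]
grip_width: 0.24
clock: 30.35
position: [0.49, -0.2566, 0.0863]
ee_rot: [0.801, 0.598, 0.0, 0.0]
ft_force: [0.2, -0.0, -1.4]
grip_width: 0.243
t 30.35 pos [ 0.49   -0.2566  0.0863] yaw 73.46 tilt [ 3.e-04 -0.e+00 -1.e+00] F [ 0.22 -0.   -1.42] w 0.243
units [0.007 0.008 1.252] turn -0.006
```

View pics/Y.png

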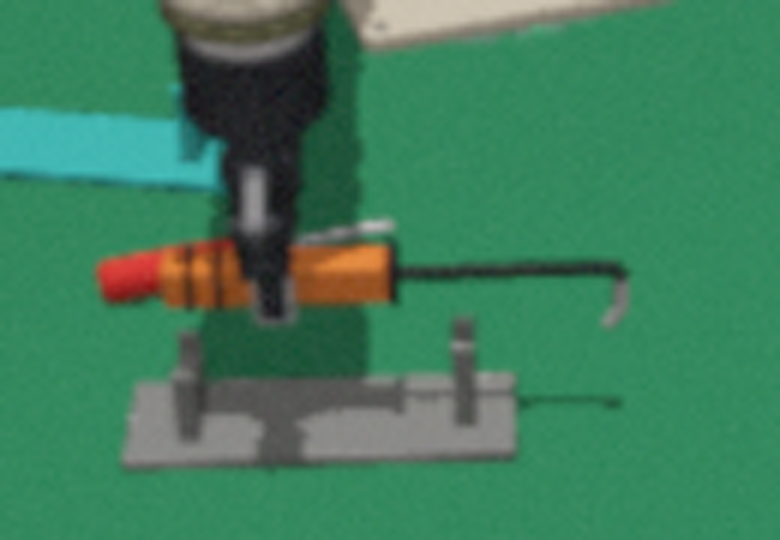

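```bash
python3 -m pendant '[[0,0,0.25,0,1],[0,0,0.5,0,1],[0,0,0.75,0,1],[0,0,0.95,0,1],[0,0,1.05,0,1]]'
python3 -m pendant '[[0,0,0.08,0,1],[0,0,0.15,0,1],[0,0,0.2,0,1],[0,0,0.2,0,1]]'
python3 - <<'E'
from h import *
to(.4904,-.2564,.0357,73.5)
snap('scene','Y2',(150,140,280,230),6)
E
```

```text
clock: 31.02
position: [0.4895, -0.2565, 0.0434]
ee_rot: [0.801, 0.598, -0.0, -0.0]
ft_force: [-0.1, 0.1, -2.7]
grip_width: 0.242
clock: 31.52
position: [0.4897, -0.2566, 0.0361]
ee_rot: [0.802, 0.598, -0.0, 0.0]
ft_force: [0.5, 0.6, -1.7]
grip_width: 0.242
t 31.52 pos [ 0.4897 -0.2566  0.0361] yaw 73.45 tilt [-0.e+00 -1.e-04 -1.e+00] F [ 0.51  0.61 -1.68] w 0.242
units [0.01  0.015 0.01 ] turn -0.008
```

View pics/Y2.png

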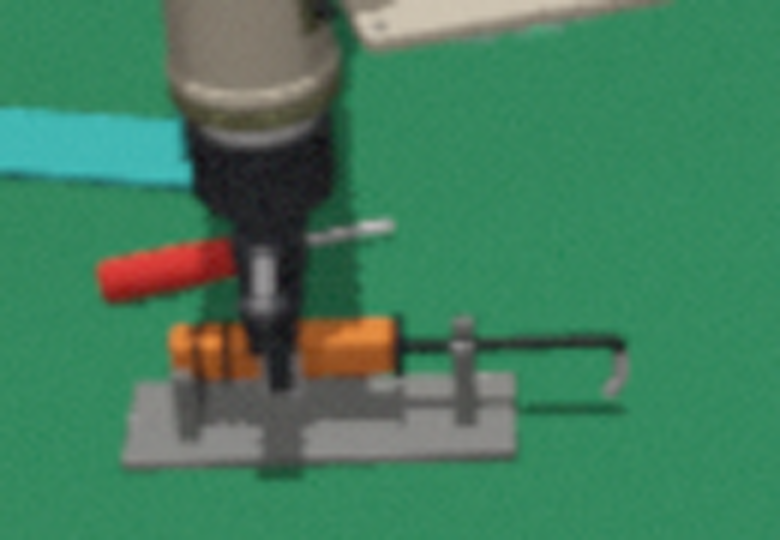

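```bash
python3 -m pendant '[[0,0,0.02,0,1],[0,0,0.04,0,1],[0,0,0.04,0,1]]'
```

```text
clock: 31.95
position: [0.4899, -0.2567, 0.0358]
ee_rot: [0.802, 0.598, -0.0, 0.0]
ft_force: [-5.0, 2.6, 12.5]
grip_width: 0.242
```

```bash
python3 -m pendant '[[0,0,-0.03,0,1],[0,0,-0.03,0,1]]'
python3 -m pendant '[[0,0,0,0,0.65],[0,0,0,0,0.5],[0,0,0,0,0.35],[0,0,0,0,0],[0,0,0,0,0]]'
python3 -m pendant '[[0,0,0,0,0],[0,0,0,0,0]]'
python3 - <<'E'
from h import *
to(.4904,-.2564,.0357,73.5)
snap('scene','Y3',(150,140,280,230),6)
E
```

```text
clock: 32.2
position: [0.4899, -0.2567, 0.0358]
ee_rot: [0.801, 0.598, 0.0, 0.0]
ft_force: [-1.1, 1.0, 2.4]
grip_width: 0.242
clock: 32.83
position: [0.4897, -0.2566, 0.0357]
ee_rot: [0.802, 0.598, -0.0, 0.0]
ft_force: [0.5, -0.1, -0.2]
grip_width: 0.999
clock: 33.08
position: [0.4897, -0.2566, 0.0357]
ee_rot: [0.802, 0.598, -0.0, 0.0]
ft_force: [-0.1, -0.3, -0.7]
grip_width: 0.998
t 33.08 pos [ 0.4897 -0.2566  0.0357] yaw 73.45 tilt [ 0.e+00 -1.e-04 -1.e+00] F [-0.12 -0.26 -0.73] w 0.998
units [0.011 0.015 0.001] turn -0.008
```

View pics/Y3.png

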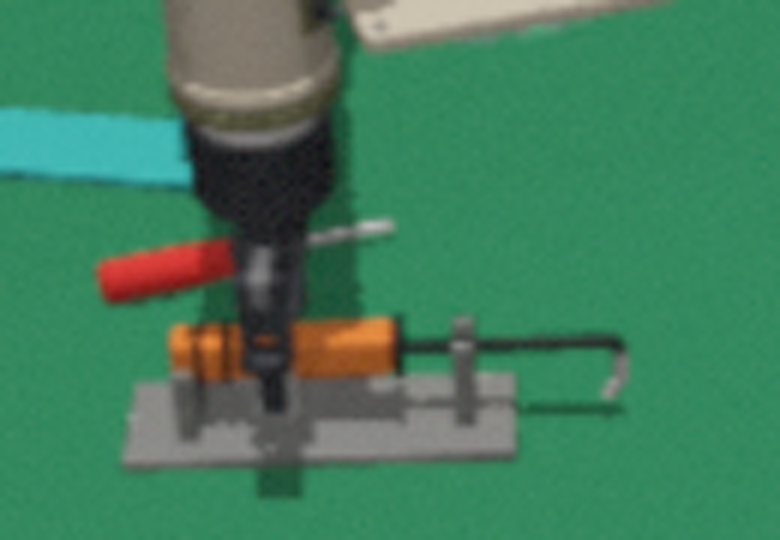

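Stick lies as before. Retreat straight up, then move aside for a last look.

```bash
python3 -m pendant '[[0,0,-0.4,0,0],[0,0,-1,0,0],[0,0,-2,0,0],[0,0,-3,0,0],[0,0,-4,0,0]]'
python3 -m pendant '[[-1,0,-0.5,0,0],[-2,0,-0.5,0,0],[-3,0,-0.5,0,0],[-3.5,0,-0.5,0,0],[-3.5,0,-0.5,0,0]]'
python3 -m pendant '[[0,0,0,0,0],[0,0,0,0,0]]'
python3 - <<'E'
from h import *
to(.4904,-.2564,.0357,73.5)
for n in('scene','top'):snap(n,'E'+n)
snap('top','Ec',(125,135,235,195),7)
for t in('top0','Etop'):
    im=np.load(f'pics/{t}.npz')['im'];hsv=cv2.cvtColor(im,cv2.COLOR_RGB2HSV)
    m=(hsv[...,0]>5)&(hsv[...,0]<20)&(hsv[...,1]>150)&(hsv[...,2]>110);m[:155]=0;m[215:]=0;m[:,:265]=0;m[:,370:]=0
    print(t,cv2.minAreaRect(np.argwhere(m)[:,::-1].astype(np.float32)))
E
```

```text
clock: 33.75
position: [0.4898, -0.2564, 0.1984]
ee_rot: [0.801, 0.598, 0.0, 0.001]
ft_force: [0.4, -0.6, 0.5]
grip_width: 1.0
clock: 34.38
position: [0.4495, -0.3913, 0.216]
ee_rot: [0.802, 0.597, 0.0, 0.0]
ft_force: [0.4, 1.2, 0.0]
grip_width: 1.003
clock: 34.62
position: [0.4508, -0.3892, 0.216]
ee_rot: [0.801, 0.599, 0.0, 0.0]
ft_force: [0.3, -0.4, 0.7]
grip_width: 0.997
t 34.62 pos [ 0.4508 -0.3892  0.216 ] yaw 73.59 tilt [ 4.e-04  2.e-04 -1.e+00] F [ 0.3  -0.36  0.69] w 0.997
units [3.462 0.011 4.508] turn 0.016
top0 ((333.3009338378906, 184.1767578125), (41.08341598510742, 7.618490695953369), 16.389541625976562)
Etop ((333.3263854980469, 184.09519958496094), (41.07999801635742, 7.760000228881836), 16.260204315185547)
```

View pics/Escene.png

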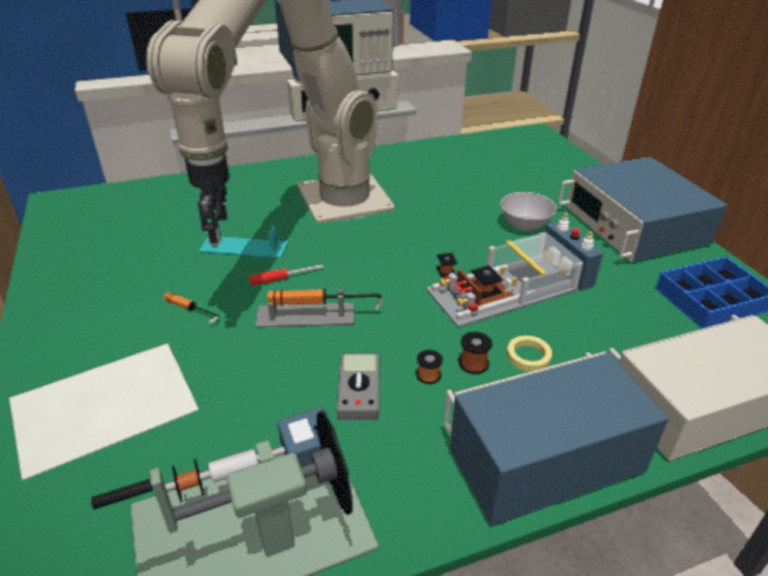

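View pics/Etop.png

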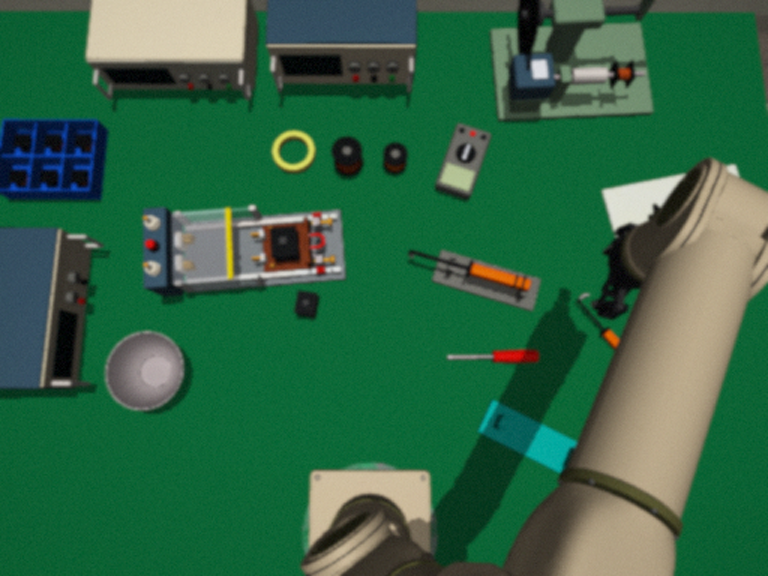

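View pics/Ec.png

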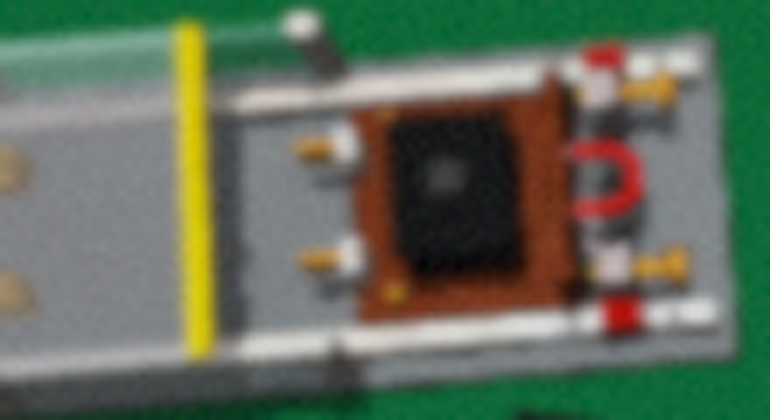

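The sled stands at the stop, with its front plate at about (575, 190) in the crop against the buffers. The stick lies in its cradle within 0.1 px of where it started. The other things on the bench have not moved, and the arm is clear of everything.

```bash
python3 -c "
from h import *
print(hand_in())"
```

```text
the job is handed in; nothing more can be done
None
```

The job is done and handed in at about 35 s of the 64 s allowed; hand-in reported no verdict.

- **Pull:** I took the orange stick from its cradle, lowered the hook into the red loop and drew the sled out slowly. The readings were about 10–11 N in the clips and about 4 N while sliding.
- **Stop:** The sled came up firm against the buffers. I stopped pulling at 14.6 N, about 10 N above sliding, and that was the highest pull I read. Force was only read at the end of each move, so I have no readings between moves.
- **Unhooking:** I eased the hook forward out of contact and lifted it with no noticeable force. The sled stayed where it was.
- **Stick back in the cradle:** It lies hook down; its handle is within 0.1 px and 0.15° of its first position in the top view. I pressed it down with about 12–15 N for a moment while seating it, and backed off before opening the gripper.
- **Last pictures:** The sled is at the stop, the other things on the bench look unmoved, and the arm is clear. In the last top view the arm covers part of the small orange stick and the turquoise cradle, but neither was touched.
- **Disagreement:** My first estimate of the loop was about 4 mm off along the cell. I corrected it from the pictures before lowering the hook.

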